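# Turn the sample cup up onto the check scale and count it

### The arm

A 6-joint arm with a two-finger parallel gripper is mounted at the origin on the work surface. World frame = base frame: x ahead of the robot, y to its left, z up, the work surface at z = 0. Lengths are in m, angles in degrees, forces in N, time in s.
With the tool pointing down it reaches from about 0.4 to 0.825 m from the base axis. Payload 7 kg.
Tool frame: the origin (TCP) lies on the centre line of the jaws, within the pads' length; the fingertips stand 14 mm ahead of it and the grasp point (between the pads) lies 5 mm behind it; z points along the fingers, x is the direction in which the jaws open and shut, and the axes are right-handed (so a half turn about z gives the same grasp; the last joint's range is limited). The gripper opens to 88 mm and grips with 3 to 60 N. Pads are 19 mm wide; open, the fingers measure 130 mm over their backs; the gripper's body (78 mm by 193 mm) begins 47 mm behind the grasp point.
Start: joints at [84.689, 20.546, 0.682, 0, -70.136, -16.507], TCP at [0.251, 0.627, 0.241] pointing down, gripper open.
Joint ranges: [-176.03, 176.03], [-82.01, 121.73], [-58.28, 71.71], [-173.87, 95.51], [-174.79, -0.11], [-173.66, 173.66]. Speed limits (degrees/s): [136.94, 136.94, 172.46, 180, 180, 180].

### API

Orientations are given as [roll, pitch, yaw] about the fixed x, y, z axes, in that order (R = Rz(yaw) Ry(pitch) Rx(roll)).
In Python, from plant import * gives the robot as it stands.
- The arm moves only by the shell command python3 -m handwheel 'ROWS' [OPENING]. ROWS is JSON, a list of rows, each a list of 2 entries, a list of its own where there are three numbers: the shift along the tool's x, y, z each as a share of 0.2 m, from -1 to 1, then the turn, a rotation vector about the tool's x, y, z each as a share of 360 degrees, from -1 to 1. In form: [[[tx, ty, tz], [ax, ay, az]], ...]. A call has 1 to 5 rows; each row is the pose to reach, as a shift and turn from the pose commanded when the call began, along the tool's axes at that moment, turning the shorter way round; what a row does not reach only later rows make up. A row lasts 1/12 s, in which the tool goes at most 41.7 mm and 7.16 degrees, less where a joint would pass 70% of its speed; a pose out of reach is approached as far as the arm can. A call with a number of a shift or a turn outside -1 to 1 is refused whole. A call with a gripper value outside its range is refused whole. OPENING is the closure, from -1 (fully open) to 1 (shut), set as the call begins (- or left out, the last holds). The fingers move at their own pace and stop on an object; the grip force is fixed at half the most. Time passes only in rows, so rows that repeat a pose let the fingers close. It gives the time, the measured TCP pose, the force and the opening at its end, in the units of the state.
- get_obs(): the state, without advancing time (a new reading comes with each control period).
- snapshot(name): name is "scene" or "top" or "wrist"; returns a dict with "color" (480x640x3 uint8, red, green, blue), "z_map" (480x640 float32, m along the optical axis (not along the pixel's ray), 0 where there is no reading), "intrinsics" (3x3 intrinsics, pixels), "rvec" (rotation vector, rad) and "tvec" (3), from world to camera coordinates, as OpenCV has them. Camera axes: x right, y down, z forward; pixel columns grow to the right and rows downward; lengths in m; the calibration is good to about 2 mm. A picture is of the moment at which its call begins.
- close_job(): hands the job in, once; it reports no verdict.
The state is a dict: "clock": time; "joint_pos": joint angles; "qvel": joint speeds; "tau": joint torques, N m; "tool_pos": TCP position; "orientation": TCP orientation; "force": force on the tool from outside, world axes, zero at the start; "moment": the same for the moment, N m; "opening": finger opening in m.
Only numpy, scipy, OpenCV 4.12 (cv2) and the standard library are available. Lean on these libraries where they do the work, as an engineer would, in place of code of your own. Each camera call takes 0.05 s, during which the arm holds its last target. There are 200 camera calls.

### The job

The rinsed blue sample cup is draining upside down on the packing table: turn it over and set it down gently, mouth up, in the middle of the check scale's pan. Once it stands there on its own, swing the red lever of the tally counter all the way to its stop and let it spring back. Leave the chocolate bars and the jar where they are.

Things in the scene. Friction and masses are not known exactly. Their poses are not given: they have to be found in the camera images.
- cup: blue plastic sample cup, white band near its open mouth; square, 58 x 58 mm, 100 mm tall, straight flat sides and base 4 mm thick, about 0.2 kg. Origin: centre of the base's outer face; z points from the base out through the mouth (down at the start, origin 100 mm above the table); x and y are square to the sides. It stands on its mouth, base or any side.
- cup_mouth (a point): centre of the cup's open mouth, in the plane of the rim, 100 mm from its origin along its z
- scale_pan (a point): centre of the top face of the check scale's square steel pan, 150 x 150 mm, 50 mm above the table; x and y along the pan's edges, z up. The scale is a white box 190 mm (x) by 210 mm (y) under the pan, fixed to the table.
- counter: tally counter bolted to the table: grey housing 80 mm (x) by 76 mm (y), top 70 mm above the table, on a dark foot plate 130 x 100 mm. Origin: centre of its underside; z up; its lever swings towards its +x, where the row of white number wheels is.
- lever_pivot (a point): the lever's hinge, along the counter's y axis, in the middle of the housing's top, 70 mm above the table; axes as the counter's
- lever_tip (a point): centre of the red crossbar at the end of the counter's lever, 75 mm from the pivot; crossbar 16 mm thick and 60 mm long along the counter's y, on a steel rod 12 mm thick. At rest it stands 33 mm to the -x side of the pivot and 68 mm above it.
- lever (a joint): angle of the counter's sprung lever: 0 at rest (leaning 0.45 rad from upright to the counter's -x side), 0.9 rad at its stop (leaning 0.45 rad to the +x side). A spring brings it back; at the stop it takes about 2 N at the tip.
- board: white plastic board, 120 mm (x) by 300 mm (y), 12 mm thick, fixed; origin under its centre. The chocolate bars lie on it.
- bar0: chocolate bar, 90 mm (x) by 40 mm (y) by 30 mm tall, lying loose on the white board; origin: centre of its underside. Leave alone.
- bar1: chocolate bar, 90 mm (x) by 40 mm (y) by 30 mm tall, lying loose on the white board; origin: centre of its underside. Leave alone.
- bar2: chocolate bar, 90 mm (x) by 40 mm (y) by 30 mm tall, lying loose on the white board; origin: centre of its underside. Leave alone.
- jar: clear plastic jar with a yellow cap, 64 mm across, 85 mm tall, standing loose on the table; origin: centre of its underside. Leave alone.
- scale: the check scale (white box with the steel pan on top), fixed; origin: centre of its underside, 50 mm below the centre of the pan's top
There are look-alikes about, which are no part of the job. There is more than one size of the cup; the one meant has the size given above. What is shaped like the counter but turquoise is not meant.

How it is judged:
By the outcome, as a careful person would: the job done as asked, in the order asked, and still so for the second after the job is handed in, with the robot touching nothing.
It also fails if it takes over 72 s, if anything falls off the work surface, if the arm or the gripper's body presses on something with over 40 N, if the wrist force passes 120 N, or if a joint passes its speed limit or range.

## Working session

There is one attempt and no reset: what is moved stays moved. The work goes in short steps, Python scripts to look and compute and a shell command to move; the robot and the scene stay as the last step left them, time stands still between calls to the robot, and variables do not carry over. Pictures are saved under pics/ and viewed, about 8 in all and at most 12, crops included, and the job is handed in when it is done.

```bash
ls; mkdir -p pics
cat > h.py <<'E'
from plant import *
import numpy as np, cv2
from scipy.spatial.transform import Rotation as R
def cloud(s):
    K=s["intrinsics"];z=s["z_map"];v,u=np.mgrid[0:480,0:640]
    P=np.stack([(u-K[0,2])/K[0,0]*z,(v-K[1,2])/K[1,1]*z,z],-1)
    Rm=cv2.Rodrigues(np.array(s["rvec"],float))[0];t=np.array(s["tvec"],float).ravel()
    W=(P-t)@Rm; W[z==0]=np.nan
    return W
def save(s,n): cv2.imwrite("pics/"+n,s["color"][:,:,::-1])
E
python3 - <<'E'
from h import *
import pickle
d={n:snapshot(n) for n in("scene","top")}
pickle.dump(d,open("s0.pkl","wb"))
for n in d: save(d[n],n+"0.png"); print(n,cv2.Rodrigues(np.array(d[n]["rvec"],float))[0].round(2).tolist(),d[n]["tvec"])
print(get_obs())
E
```

```text
pics
scene [[-0.21, 0.98, -0.0], [0.53, 0.11, -0.84], [-0.82, -0.18, -0.55]] [ 0.04913485 -0.19340987  1.74524765]
top [[-0.06, -1.0, -0.0], [-0.98, 0.06, -0.2], [0.2, -0.01, -0.98]] [0.11992536 0.56036081 1.17324586]
{'clock': 0.1, 'joint_pos': array([ 8.46904633e+01,  2.05856332e+01,  6.39834371e-01, -1.79602919e-02,
       -7.01358492e+01, -1.65088055e+01]), 'qvel': array([ 0.00180024, -0.04947772,  0.2192716 ,  0.19197882, -0.01060287,
        0.06238606]), 'tau': array([-4.99848138e-04, -5.84165275e+01,  2.93749988e+01,  7.01554075e+00,
        1.01995678e-02, -4.62542789e-05]), 'tool_pos': array([0.2507207 , 0.62626509, 0.23974099]), 'orientation': array([-1.79992985e+02, -8.30804952e-02, -1.11824462e+02]), 'force': array([-0.38809216,  0.00395274, -0.05492725]), 'moment': array([-0.01912362, -0.02421114, -0.00931341]), 'opening': 0.08775215860958789}
```

View pics/top0.png

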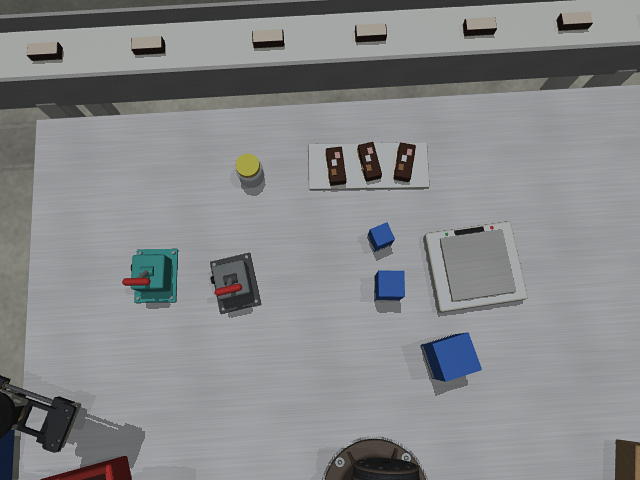

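View pics/scene0.png

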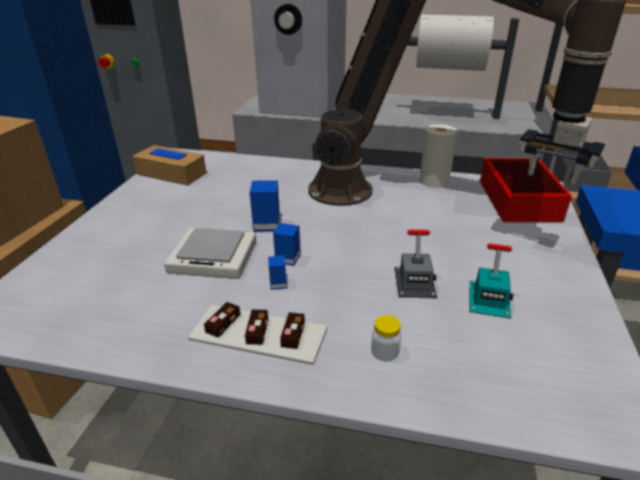

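The top view shows three blue cups: small at (381,236), medium at (390,285) and large at (451,357). The scale pan is at (478,265), the grey counter at (235,283), the turquoise look-alike at (154,276), the jar at (249,170) and the bars at about (370,162). I'll choose the cup by its measured size.

```bash
cat >> h.py <<'E'
def rect(P):
    (c,s,a)=cv2.minAreaRect((P[:,:2]*1000).astype(np.float32)); return np.round(c,1),np.round(s,1),round(a,1)
E
python3 - <<'E'
from h import *
import pickle
d=pickle.load(open("s0.pkl","rb"))
s=d["top"];W=cloud(s);c=s["color"].astype(int);r,g,b=c[...,0],c[...,1],c[...,2]
print("table z",np.nanmedian(W[300:330,300:360,2]))
v,u=np.mgrid[0:480,0:640]
for n,(cu,cv,h) in dict(small=(381,236,22),med=(390,285,24),large=(451,357,38)).items():
    m=(b>r+60)&(abs(u-cu)<h)&(abs(v-cv)<h); P=W[m];P=P[np.isfinite(P[:,2])]
    zt=np.percentile(P[:,2],95); T=P[P[:,2]>zt-.006]
    print(n,"top z",zt.round(4),len(T),rect(T))
m=(abs(u-478)<48)&(abs(v-265)<50)&(abs(r-b)<14)&(r<190)&(abs(W[...,2]-.05)<.006);P=W[m];print("pan",P[:,2].mean(),len(P),rect(P))
m=(abs(u-476)<62)&(abs(v-265)<60)&(W[...,2]>.025);P=W[m];print("scale",np.median(P[:,2]),rect(P))
w=(abs(u-235)<35)&(abs(v-283)<40)
m=w&(r>g+70);P=W[m];P=P[np.isfinite(P[:,2])&(P[:,2]>.12)];print("bar",P[:,2].max(),P.mean(0),len(P),rect(P))
m=w&(abs(W[...,2]-.07)<.006);P=W[m];print("housing",len(P),np.median(P,0),rect(P))
m=w&(W[...,2]>.004)&(W[...,2]<.03);P=W[m];print("foot",len(P),np.median(P,0),rect(P))
m=(abs(u-249)<25)&(abs(v-170)<25)&(W[...,2]>.07);P=W[m];print("jar",np.median(P,0),rect(P))
m=(abs(u-370)<70)&(abs(v-165)<40)&(W[...,2]>.03);P=W[m];print("bars",P.min(0),P.max(0))
s=d["scene"]
save({"color":cv2.resize(s["color"][160:360,160:480],(800,500),interpolation=cv2.INTER_CUBIC)},"crop0.png")
E
```

```text
table z 0.0001544680494209852
small top z 0.0801 297 (array([573.5, -57.3]), array([43.9, 43.7]), 20.0)
med top z 0.1036 582 (array([455.4, -65.1]), array([57.9, 56.7]), 86.3)
large top z 0.1426 1373 (array([ 289.7, -182.2]), array([80.5, 81.3]), 13.8)
pan 0.05012709049786366 4052 (array([ 499.1, -273.4]), array([171.9, 190.1]), 9.8)
scale 0.047470931279736325 (array([ 493.9, -276.8]), array([190.6, 211.9]), 4.9)
bar 0.14925872755105762 [0.45971126 0.29035669 0.14468476] 159 (array([460.1, 289.8]), array([13.6, 56.7]), 9.7)
housing 820 [0.50121521 0.29168745 0.06993461] (array([492.2, 296.1]), array([80.4, 76.1]), 10.2)
foot 1025 [0.46724176 0.27947157 0.0063723 ] (array([492.6, 296.8]), array([165.2, 191.2]), 87.7)
jar [0.75677094 0.24673678 0.08504144] (array([758.5, 246.3]), array([55.1, 54.7]), 0.8)
bars [ 0.71604655 -0.16256832  0.03006642] [0.81606379 0.05773696 0.05096024]
```

View pics/crop0.png

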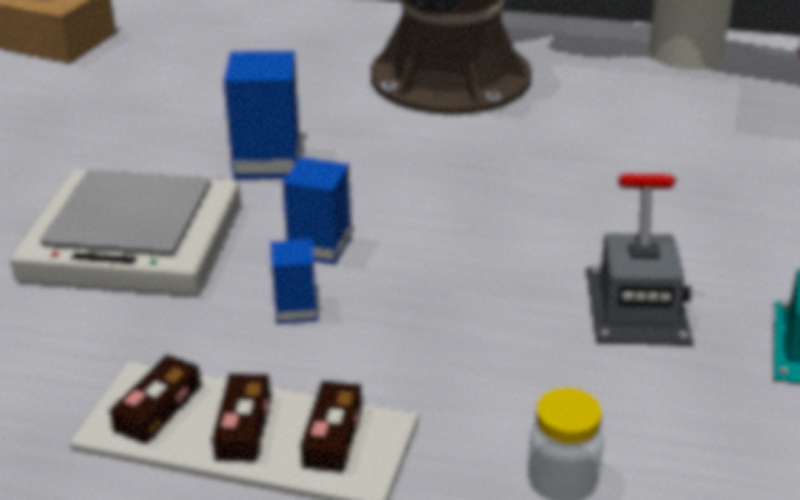

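The medium cup at (390,285) in the top view is the one: its top is at about 0.10 m and measures 58 x 57 mm, while the others are 80 and 143 mm tall. The grey counter's wheels face away from the robot, so its yaw is about +10°. Next I'll check the gripper and wrist dimensions in the tool frame, to plan a sideways grasp followed by a roll.

```bash
python3 - <<'E'
from h import *
import pickle
d=pickle.load(open("s0.pkl","rb"))
o=get_obs();Rt=R.from_euler("xyz",o["orientation"],degrees=True)
for n in d:
    W=cloud(d[n]);T=Rt.inv().apply((W.reshape(-1,3)-o["tool_pos"]))
    T=T[np.isfinite(T[:,0])&(np.hypot(T[:,0],T[:,1])<.16)&(T[:,2]<.03)&(T[:,2]>-.6)]
    for z0 in np.arange(-.5,.02,.03):
        Q=T[(T[:,2]>=z0)&(T[:,2]<z0+.03)]
        if len(Q)>5: print(n,round(z0,2),len(Q),Q[:,:2].min(0).round(3),Q[:,:2].max(0).round(3))
import plant; print([k for k in dir(plant) if k[0]!="_"])
E
python3 -m handwheel '[[[0,0,-0.4],[0,0,0]],[[0,0,-0.4],[0,0,0]],[[0,0,-0.4],[0,0,0]]]'
python3 -c "
from plant import *
o=get_obs();print(o['joint_pos'].round(2),o['tool_pos'].round(4))"
```

```text
scene -0.44 380 [-0.048 -0.055] [ 0.048 -0.004]
scene -0.41 922 [-0.048 -0.055] [0.11  0.133]
scene -0.38 863 [-0.048 -0.055] [0.109 0.132]
scene -0.35 711 [-0.049 -0.055] [0.083 0.119]
scene -0.32 620 [-0.052 -0.055] [0.05  0.009]
scene -0.29 575 [-0.045 -0.052] [0.046 0.005]
scene -0.26 549 [-0.046 -0.05 ] [ 0.045 -0.001]
scene -0.23 529 [-0.046 -0.05 ] [ 0.045 -0.   ]
scene -0.2 390 [-0.046 -0.05 ] [ 0.046 -0.001]
scene -0.17 446 [-0.05  -0.046] [0.037 0.042]
scene -0.14 363 [-0.05  -0.032] [0.018 0.022]
scene -0.11 984 [-0.096 -0.045] [0.097 0.039]
scene -0.08 568 [-0.094 -0.046] [0.092 0.033]
scene -0.05 178 [-0.066 -0.017] [0.066 0.013]
scene -0.02 151 [-0.061 -0.017] [0.061 0.01 ]
top -0.23 81 [ 0.029 -0.037] [0.047 0.001]
top -0.2 314 [ 0.014 -0.044] [0.048 0.019]
top -0.17 216 [-0.008 -0.04 ] [0.04  0.019]
top -0.14 89 [ 0.006 -0.027] [0.019 0.022]
top -0.11 1685 [-0.04 -0.04] [0.099 0.039]
top -0.08 778 [-0.066 -0.04 ] [0.096 0.038]
top -0.05 9 [-0.061 -0.012] [-0.046 -0.01 ]
top -0.02 21 [-0.059 -0.012] [-0.042 -0.003]
['PlanningError', 'close_job', 'get_obs', 'snapshot']
clock: 0.35
tool_pos: [0.2523, 0.6289, 0.329]
orientation: [-180.0, 0.6, -111.8]
force: [0.5, 0.5, 2.6]
opening: 0.0876
[ 84.69  18.27   8.63   0.2  -79.76 -16.51] [0.2523 0.6289 0.329 ]
```

```bash
cat >> h.py <<'E'
def Rd(az,el,roll_x_az):  # tool z along azimuth/elevation; tool x closest to azimuth roll_x_az
    a,e=np.radians([az,el]);z=np.array([np.cos(e)*np.cos(a),np.cos(e)*np.sin(a),np.sin(e)])
    r=np.radians(roll_x_az);x=np.array([np.cos(r),np.sin(r),0]);x-=z*(x@z);x/=np.linalg.norm(x)
    return R.from_matrix(np.stack([x,np.cross(z,x),z],1))
def to(pos,Rt):
    o=get_obs();R0=R.from_euler("xyz",o["orientation"],degrees=True)
    s=R0.inv().apply(np.array(pos)-o["tool_pos"])/.2; v=(R0.inv()*Rt).as_rotvec(degrees=True)
    print("row",s.round(3).tolist(),(v/360).round(4).tolist(),"turn",np.linalg.norm(v).round(1))
def st():
    import json
    o=get_obs();open("log.txt","a").write(json.dumps([o["joint_pos"].tolist(),o["tool_pos"].tolist(),o["orientation"].tolist()])+"\n")
    print(o["clock"],o["joint_pos"].round(1),o["tool_pos"].round(4),o["orientation"].round(1),"F",o["force"].round(1),"op",round(o["opening"],4))
E
python3 - <<'E'
from h import *
st()
to([.42,.25,.36],Rd(0,-90,180))
E
```

```text
0.35 [ 84.7  18.3   8.6   0.2 -79.8 -16.5] [0.2523 0.6289 0.329 ] [-180.     0.6 -111.8] F [0.5 0.5 2.6] op 0.0876
row [1.446, -1.482, -0.17] [0.001, 0.0016, 0.1895] turn 68.2
```

```bash
python3 -m handwheel '[[[0.72,-0.74,-0.1],[0,0,0.095]],[[0.72,-0.74,-0.1],[0,0,0.095]],[[0.72,-0.74,-0.1],[0,0,0.095]],[[0.72,-0.74,-0.1],[0,0,0.095]],[[0.72,-0.74,-0.1],[0,0,0.095]]]' >/dev/null; python3 -c "
from h import *
st()
to([.42,.25,.36],Rd(0,-90,180))"
```

```text
0.7667 [ 72.9   5.8  -5.7  -0.  -78.5 -39.2] [0.335  0.4359 0.3404] [-180.    -0.  -146.4] F [1.6 0.6 0.3] op 0.0874
row [0.161, -1.009, -0.098] [-0.0, -0.0001, 0.0934] turn 33.6
```

```bash
python3 -m handwheel '[[[0.16,-1,-0.1],[0,0,0.0934]],[[0.16,-1,-0.1],[0,0,0.0934]],[[0.16,-1,-0.1],[0,0,0.0934]],[[0.16,-1,-0.1],[0,0,0.0934]],[[0.16,-1,-0.1],[0,0,0.0934]]]' >/dev/null; python3 -c "
from h import *
st()
to([.42,.2,.36],Rd(-90,-55,180))"
```

```text
1.1833 [ 54.   -0.6 -10.   -0.  -80.6 -54. ] [0.4203 0.2518 0.3609] [180.   0. 180.] F [ 2.1  0.1 -0. ] op 0.0878
row [0.001, -0.259, 0.005] [0.0973, 0.0, -0.0001] turn 35.0
```

```bash
python3 -m handwheel '[[[0,-0.26,0],[0.0973,0,0]],[[0,-0.26,0],[0.0973,0,0]],[[0,-0.26,0],[0.0973,0,0]],[[0,-0.26,0],[0.0973,0,0]],[[0,-0.26,0],[0.0973,0,0]]]' >/dev/null; python3 -c "
from h import *
st()
to([.42,.1,.36],Rd(-90,-20,180))"
```

```text
1.6 [ 62.9  10.6 -12.2  15.7 -99.  -64.5] [0.4205 0.2022 0.3612] [-1.447e+02  1.000e-01 -1.796e+02] F [ 0.3 -0.6 -1. ] op 0.0872
row [0.006, -0.414, 0.3] [0.0963, 0.0009, 0.0004] turn 34.7
```

```bash
python3 -m handwheel '[[[0,-0.41,0.3],[0.0963,0,0]],[[0,-0.41,0.3],[0.0963,0,0]],[[0,-0.41,0.3],[0.0963,0,0]],[[0,-0.41,0.3],[0.0963,0,0]],[[0,-0.41,0.3],[0.0963,0,0]]]' >/dev/null
cat > kin.py <<'E'
from h import *
import json
from scipy.optimize import least_squares
D=[json.loads(l) for l in open("log.txt")]
def fk(q,p):
    a1,d1,L2,b2,dx,dz,lat,lat5,d6=p   # shoulder, elbow offset (up L2, fwd b2), wrist in forearm frame, lateral
    q=np.radians(q)
    r=lambda ax,t:R.from_rotvec(np.array(ax)*t)
    R1=r([0,0,1],q[0]);R2=R1*r([0,1,0],q[1]);R3=R2*r([0,-1,0],q[2]);R4=R3*r([1,0,0],S[0]*q[3])
    R5=R4*r([0,-1,0],q[4]);R6=R5*r([1,0,0],S[1]*q[5])
    t=R1.apply([a1,0,d1])+R2.apply([b2,0,L2])+R3.apply([dx,lat,dz])+R4.apply([0,lat5,0])+R5.apply([d6,0,0])
    return t,R6*R.from_matrix(np.array(M,float))
S=[1,1];M=np.eye(3)
p0=[0,.35,.45,0,.45,0,-.19,0,.4]
# tool frame: M columns; find it and signs from orientations
best=None
for s1 in(1,-1):
  for s2 in(1,-1):
    S=[s1,s2];M=np.eye(3)
    Ms=[fk(d[0],p0)[1].inv()*R.from_euler("xyz",d[2],degrees=True) for d in D]
    sp=max((Ms[0].inv()*m).magnitude() for m in Ms)
    if best is None or sp<best[0]: best=(sp,s1,s2,np.round(Ms[0].as_matrix(),0))
S=list(best[1:3]);M=best[3]
f=lambda p:np.concatenate([fk(d[0],p)[0]-d[1] for d in D]+[1e-3*(np.array(p)-p0)])
sol=least_squares(f,p0);p=sol.x
LO=np.array([-176.03,-82.01,-58.28,-173.87,-174.79,-173.66]);HI=np.array([176.03,121.73,71.71,95.51,-.11,173.66])
def ik(pos,Rt,q0=None):
    g=lambda q:np.concatenate([fk(q,p)[0]-pos,.3*(Rt.inv()*fk(q,p)[1]).as_rotvec()])
    out=None;rng=np.random.default_rng(0)
    for k in range(8 if q0 is None else 1):
        s=least_squares(g,np.clip(q0,LO+.1,HI-.1) if q0 is not None else rng.uniform(LO,HI),bounds=(LO,HI),x_scale=30)
        if out is None or s.cost<out.cost: out=s
    return out.x,np.sqrt(2*out.cost)
if __name__=="__main__":
    print("signs/spread",best,"p",p.round(4),"resid mm",np.abs(f(p)[:-9]).max()*1000)
E
python3 -c "
from h import *
st()
to([.42,.1,.36],Rd(-90,0,180))"; python3 kin.py
```

```text
2.0167 [  62.8   20.   -27.3   27.3 -108.3  -70.7] [0.4209 0.1    0.3587] [-109.9    0.  -179.6] F [ 0.6  0.4 -0.6] op 0.0877
row [0.004, -0.006, -0.002] [0.0554, 0.001, 0.0001] turn 19.9
signs/spread (1.2232166790653379e-15, -1, -1, array([[ 0., -0.,  1.],
       [ 0.,  1.,  0.],
       [-1.,  0.,  0.]])) p [ 0.      0.1988  0.6016  0.      0.4636 -0.     -0.     -0.1918  0.364 ] resid mm 0.0024285863330919533
```

The fit matches the arm to within microns: a 0.19 m lateral wrist offset and 0.364 m from the J5 axis to the TCP. With that length, a sideways grasp where the cup now stands would put the wrist into the counter. So I'll search for a clear pose to turn or shift the cup to first, using a top-down grasp.

```bash
cat > search.py <<'E'
from kin import *
OB=[(.492,.296,.075,.16),(.573,-.057,.03,.08),(.29,-.182,.055,.143),(.757,.246,.035,.09),(0,0,.10,.3)]
def chain(q):
    a1,d1,L2,b2,dx,dz,lat,lat5,d6=p;qr=np.radians(q);r=lambda ax,t:R.from_rotvec(np.array(ax)*t)
    R1=r([0,0,1],qr[0]);R2=R1*r([0,1,0],qr[1]);R3=R2*r([0,-1,0],qr[2]);R4=R3*r([1,0,0],S[0]*qr[3])
    E=R1.apply([a1,0,d1])+R2.apply([b2,0,L2]);F=E+R3.apply([dx,lat,dz]);W=F+R4.apply([0,lat5,0])
    return E,F,W
def clear(q,scale=True):
    E,F,W=chain(q);t,Rt=fk(q,p);pts=[]
    L=lambda A,B,rad,n=12:[(A+(B-A)*s,rad) for s in np.linspace(0,1,n)]
    pts+=L(E,F,.06)+L(F,W,.06)+L(W,t+Rt.apply([0,0,-.12]),.05)
    for x in(-.093,-.05,0,.05,.093):
        for y in(-.035,.035):
            for z in(-.11,-.08,-.055): pts.append((t+Rt.apply([x,y,z]),.004))
    best=(9,"")
    for P,rad in pts:
        c=[(P[2]-rad,"table")]
        for i,(x,y,ro,h) in enumerate(OB):
            c.append((np.hypot(max(np.hypot(P[0]-x,P[1]-y)-ro,0),max(P[2]-h,0))-rad,i))
        l=R.from_euler("z",-4.9,degrees=True).apply(P-[.494,-.277,0]);dd=np.maximum(np.abs(l)-[.095,.105,.05],0)
        c.append((np.linalg.norm(dd)-rad,"scale"))
        best=min(best,min(c,key=lambda k:k[0]),key=lambda k:k[0])
    return best
def show(pos,az,el,rx):
    Rt=Rd(az,el,rx);q,e=ik(np.array(pos),Rt)
    if e<2e-3:
        c=clear(q);return q,c
if __name__=="__main__":
    print("place")
    for az in(-120,-105,-95,-85,-75,-60,-45):
        for s in(90,-90):
            x=show([.494,-.277,.098],az,2,az+s)
            if x: print(az,s,x[0].round(0),round(x[1][0],3),x[1][1])
    print("pick")
    for cx,cy in((.455,-.065),(.455,0),(.52,.03),(.6,.08),(.45,.08)):
        for az in(-140,-120,-90,-75,-60,-45,-30):
            for s in(90,-90):
                x=show([cx,cy,.052],az,-2,az+s)
                if x and x[1][0]>.005: print(cx,cy,az,s,x[0].round(0),round(x[1][0],3),x[1][1])
E
time python3 search.py
```

```text
place
-120 90 [ 15.  56. -31.  45. -95.  93.] -0.035 1
-120 -90 [ 15.  56. -31.  45. -95. -87.] -0.035 1
-105 90 [ 17.  53. -44.  58. -88.  84.] -0.041 1
-105 -90 [ 17.  53. -44.  58. -88. -96.] -0.041 1
-95 90 [ 17.  51. -53.  68. -87.  77.] -0.019 1
-95 -90 [  17.   51.  -53.   68.  -87. -103.] -0.019 1
pick
real	2m1.256s
user	1m58.838s
sys	0m0.347s
```

A horizontal flip would hit a neighbouring cup or the joint 3 limit. Instead I'll turn the cup in two 180° rolls with the tool at 45°, which keeps the wrist high:
1. Pick it at 45° and roll, which lays it on its side.
2. Regrasp from the mouth side at 45° and roll, which leaves it mouth up on the pan.

Next I check which azimuths are feasible.

```bash
sed -i 's/range(8 if/range(4 if/' kin.py
cat > s2.py <<'E'
from search import *
def line(n,pos,az,el=-45):
    for s in(90,-90):
        x=show(pos,az,el,az+s)
        if x: print(n,np.round(pos,3),az,s,x[0].round(0),"clr",round(x[1][0],3),x[1][1],flush=True)
for az in(-93.7,86.3,176.3): line("pick",[.455,-.065,.067],az)
for l in((.5,.1),(.6,.06)):
    for a2 in(-90,-45,90): 
        d=np.array([np.cos(np.radians(a2)),np.sin(np.radians(a2)),0])
        line("lay",np.array([*l,.026]),a2); line("regr",np.array([*l,.03])+d*.035,a2+180)
for az in(-120,-90,-60,0,60,90,150): line("place",[.494,-.277,.112],az)
E
time python3 s2.py
```

```text
pick [ 0.455 -0.065  0.067] -93.7 -90 [ 39.  25. -51.  39. -56. -77.] clr 0.02 1
pick [ 0.455 -0.065  0.067] 86.3 90 [-22.  27. -15. -45. -72.  42.] clr 0.01 2
pick [ 0.455 -0.065  0.067] 86.3 -90 [ -22.   27.  -15.  -45.  -72. -138.] clr 0.01 2
pick [ 0.455 -0.065  0.067] 176.3 90 [  9.  39.  -5.  -9. -90.  81.] clr 0.017 1
pick [ 0.455 -0.065  0.067] 176.3 -90 [  9.  39.  -5.  -9. -90. -99.] clr 0.017 1
lay [0.5   0.1   0.026] -90 -90 [ 51.  35. -36.  31. -61. -76.] clr -0.05 0
regr [0.5   0.065 0.03 ] 90 90 [ -8.  30. -15. -51. -64.  39.] clr -0.001 1
regr [0.5   0.065 0.03 ] 90 -90 [  -8.   30.  -15.  -51.  -64. -141.] clr -0.001 1
regr [0.525 0.075 0.03 ] 135 90 [  4.  41.   3. -33. -86.  53.] clr -0.001 1
regr [0.525 0.075 0.03 ] 135 -90 [   4.   41.    3.  -33.  -86. -127.] clr -0.001 1
lay [0.5   0.1   0.026] 90 90 [ -5.  30. -16. -53. -62.  38.] clr 0.024 1
lay [0.5   0.1   0.026] 90 -90 [  -5.   30.  -16.  -53.  -62. -142.] clr 0.024 1
regr [0.5   0.135 0.03 ] 270 -90 [ 54.  36. -32.  28. -64. -76.] clr -0.05 0
lay [0.6   0.06  0.026] -90 -90 [ 41.  39. -29.  38. -61. -71.]
[... 765 characters left out ...]
 -90 -90 [  5.  19. -56.  71. -48. -69.] clr 0.053 2
place [ 0.494 -0.277  0.112] 0 90 [-36.   9. -29. -64. -28.  -1.] clr 0.047 2
place [ 0.494 -0.277  0.112] 60 90 [-41.  28.  -4. -46. -75.  30.] clr 0.072 scale
place [ 0.494 -0.277  0.112] 60 -90 [ -41.   28.   -4.  -46.  -75. -150.] clr 0.072 scale
place [ 0.494 -0.277  0.112] 90 90 [-35.  36.   8. -35. -91.  44.] clr 0.072 scale
place [ 0.494 -0.277  0.112] 90 -90 [ -35.   36.    8.  -35.  -91. -136.] clr 0.072 scale
place [ 0.494 -0.277  0.112] 150 90 [ -16.   44.   14.  -10. -104.   78.] clr 0.072 scale
place [ 0.494 -0.277  0.112] 150 -90 [ -16.   44.   14.  -10. -104. -102.] clr 0.072 scale
real	0m33.837s
user	0m30.230s
sys	0m0.501s
```

```bash
cat > s3.py <<'E'
from search import *
OB.append((.49,.44,.075,.16)); OB.append((.766,-.052,.12,.05)); OB.append((.05,.55,.15,.1))
def sol(pos,az,el=-45):
    Rt=Rd(az,el,az-90);b=None
    for q0 in([20,30,-30,40,-60,-70],[-20,30,-10,-45,-70,40],[5,45,10,-10,-95,-90]):
        q,e=ik(np.array(pos),Rt,q0)
        if e<2e-3:
            c=clear(q)
            alt=q[5]+180 if q[5]<0 else q[5]-180
            if abs(alt)<172 and (b is None or c[0]>b[1][0]): b=(q,c)
    return b
if __name__=="__main__":
  for l in((.3,.35),(.25,.42),(.38,.2),(.42,.08),(.63,.12),(.66,.15),(.4,-.5),(.5,-.5),(.6,-.45)):
    for a2 in range(-180,180,30):
        d=np.array([np.cos(np.radians(a2)),np.sin(np.radians(a2)),0])
        A=sol(np.array([*l,.026])-d*.02,a2)
        if A is None or A[1][0]<.008: continue
        B=sol(np.array([*l,.03])+d*.015,a2+180)
        if B is None or B[1][0]<.008: continue
        print(l,a2,A[0].round(0),round(A[1][0],3),A[1][1],"|",B[0].round(0),round(B[1][0],3),B[1][1],flush=True)
E
time timeout 300 python3 s3.py
```

```text
(0.3, 0.35) -90 [ 80.  41. -16.   7. -79. -85.] 0.018 5 | [  24.   18.  -36.  -74.  -42. -143.] 0.02 0
(0.3, 0.35) 90 [  23.   18.  -37.  -75.  -42. -141.] 0.02 0 | [ 80.  40. -16.   7. -78. -84.] 0.018 5
(0.4, -0.5) -180 [-24.  50.   4.  17. -86. -74.] 0.02 scale | [ -66.   28.  -15.  -63.  -46. -158.] 0.04 table
(0.4, -0.5) 0 [ -67.   29.  -15.  -64.  -46. -157.] 0.036 table | [-24.  50.   3.  17. -86. -74.] 0.019 scale
(0.4, -0.5) 60 [ -59.   46.   15.  -38.  -87. -139.] 0.036 table | [-20.  33. -46.  69. -48. -75.] 0.008 scale
(0.5, -0.5) -180 [-21.  57.  20.  15. -96. -73.] 0.028 scale | [ -57.   30.  -10.  -64.  -41. -166.] 0.014 scale
(0.5, -0.5) 0 [ -57.   30.  -11.  -64.  -41. -165.] 0.014 scale | [-21.  57.  19.  15. -95. -73.] 0.028 scale
(0.6, -0.45) -150 [ -9.  54.  10.  27. -84. -63.] 0.028 scale | [ -49.   39.    6.  -53.  -60. -162.] 0.022 scale
(0.6, -0.45) 30 [ -49.   39.    6.  -53.  -60. -161.] 0.024 scale | [-10.  54.   9.  27. -84. -63.] 0.024 scale
real	0m56.088s
user	0m50.867s
sys	0m0.429s
```

There are enough feasible configurations. The plan:
- Pick at azimuth −93.7°, elevation −45°.
- Lay the cup on the clear table right of the scale, at about (0.46,−0.52), with the tool at azimuth 0.
- Regrasp from the mouth side at azimuth 180°, roll, and place.

First, the pre-grasp pose.

```bash
cat >> h.py <<'E'
def G(g,az,s,back=0,el=-45):  # row that brings the grasp point to g, backed off along the tool
    Rt=Rd(az,el,az+s);t=Rt.as_matrix()[:,2];to(np.array(g)+(.005-back)*t,Rt)
E
python3 -c "
from h import *
st();G([.455,-.060,.072],-93.7,-90,.12)"
```

```text
2.0167 [  62.8   20.   -27.3   27.3 -108.3  -70.7] [0.4209 0.1    0.3587] [-109.9    0.  -179.6] F [ 0.6  0.4 -0.6] op 0.0877
row [-0.194, 0.831, 0.722] [-0.0696, 0.0096, 0.0061] turn 25.4
```

```bash
python3 -m handwheel '[[[-0.194,0.831,0.722],[-0.0696,0.0096,0.0061]],[[-0.194,0.831,0.722],[-0.0696,0.0096,0.0061]],[[-0.194,0.831,0.722],[-0.0696,0.0096,0.0061]],[[-0.194,0.831,0.722],[-0.0696,0.0096,0.0061]],[[-0.194,0.831,0.722],[-0.0696,0.0096,0.0061]]]' -1 >/dev/null; python3 -c "
from h import *
st();G([.455,-.060,.072],-93.7,-90,.12)
s=snapshot('wrist');save(s,'wrist1.png')
W=cloud(s);c=s['color'].astype(int);m=(c[...,2]>c[...,0]+60)&(W[...,2]>.092)&(W[...,2]<.112);P=W[m];P=P[np.hypot(P[:,0]-.455,P[:,1]+.065)<.06];print(len(P),P[:,2].mean(),rect(P))
"
```

```text
2.4333 [ 48.8  19.1 -37.4  26.4 -72.9 -69.6] [0.4584 0.0282 0.1665] [-135.9    0.2  176.2] F [ 0.7  0.7 -0.3] op 0.0878
row [-0.011, 0.021, 0.071] [0.0026, 0.0001, -0.0006] turn 1.0
6943 0.10037171799444297 (array([456.9, -64. ]), array([57.5, 56.6]), 86.3)
```

View pics/wrist1.png

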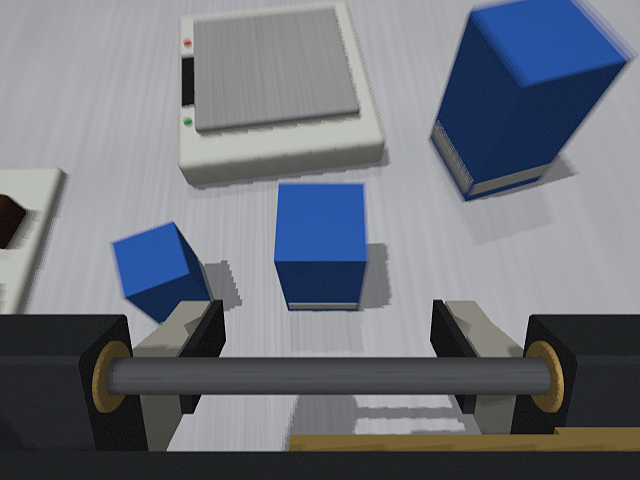

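The wrist view shows the chosen cup centred between the jaws at (320,230), white band at its bottom. The small cup at (160,270) stays outside the left finger. The refined cup centre is (0.457,−0.064), top at 0.100, yaw −3.7°.

```bash
python3 -c "
from h import *
G([.4565,-.059,.072],-93.7,-90,0)"
```

```text
row [-0.036, 0.015, 0.629] [0.001, -0.0011, 0.0] turn 0.5
```

```bash
python3 -m handwheel '[[[-0.02,0.005,0.15],[0.001,-0.001,0]],[[-0.036,0.015,0.3],[0.001,-0.001,0]],[[-0.036,0.015,0.45],[0.001,-0.001,0]],[[-0.036,0.015,0.58],[0.001,-0.001,0]],[[-0.036,0.015,0.629],[0.001,-0.001,0]]]' -1 ; python3 -c "
from h import *
st();G([.4565,-.059,.072],-93.7,-90,0)"
```

```text
clock: 2.9
tool_pos: [0.457, -0.0609, 0.0731]
orientation: [-134.9, 0.0, 176.4]
force: [-0.2, 0.3, 0.7]
opening: 0.0879
2.9 [ 39.7  24.7 -49.8  38.2 -56.6 -76.6] [ 0.457  -0.0609  0.0731] [-134.9    0.   176.4] F [-0.2  0.3  0.7] op 0.0879
row [0.003, 0.01, 0.022] [-0.0004, 0.0003, 0.0002] turn 0.2
```

Lag is about 5 mm. Settle and close.

```bash
python3 -m handwheel '[[[0,0,0],[0,0,0]],[[0,0,0],[0,0,0]]]' -1 >/dev/null; python3 -m handwheel '[[[0,0,0],[0,0,0]],[[0,0,0],[0,0,0]],[[0,0,0],[0,0,0]],[[0,0,0],[0,0,0]],[[0,0,0],[0,0,0]]]' 1;python3 -m handwheel '[[[0,0,0],[0,0,0]],[[0,0,0],[0,0,0]],[[0,0,0],[0,0,0]]]' 1; python3 -c "
from h import *
st();G([.4565,-.059,.072],-93.7,-90,0)"
```

```text
clock: 3.48
tool_pos: [0.4591, -0.0578, 0.0753]
orientation: [-135.0, 0.2, 176.6]
force: [-4.6, 1.4, 3.1]
opening: 0.0593
clock: 3.73
tool_pos: [0.4591, -0.0581, 0.0752]
orientation: [-135.0, 0.2, 176.6]
force: [-4.4, 3.3, 6.0]
opening: 0.0588
3.7333 [ 39.9  24.6 -49.5  38.1 -56.8 -76.5] [ 0.4591 -0.0581  0.0752] [-135.     0.2  176.6] F [-4.4  3.3  6. ] op 0.0588
row [0.013, 0.008, 0.04] [-0.0, 0.001, 0.0001] turn 0.4
```

```bash
cat > path.py <<'E'
from s3 import *
def path(wps,q,n=8):
    for (p0,R0),(p1,R1) in zip(wps,wps[1:]):
        rv=(R0.inv()*R1).as_rotvec()
        for k in range(1,n+1):
            s=k/n;x,e=ik(np.array(p0)+(np.array(p1)-p0)*s,R0*R.from_rotvec(rv*s),q);q=x
            if k in(n//2,n): print(np.round(np.array(p0)+(np.array(p1)-p0)*s,2),q.round(0),"err",round(e*1000,1),"clr",clear(q)[0].round(3),clear(q)[1])
    return q
E
python3 - <<'E'
from path import *
o=get_obs();R0=R.from_euler("xyz",o["orientation"],degrees=True);t0=o["tool_pos"]
Rr=R0*R.from_euler("z",90,degrees=True);Rrr=R0*R.from_euler("z",180,degrees=True)
up=[.46,-.05,.32]
Rm=Rd(-47,-45,43);Re=Rd(0,-45,90)
path([(t0,R0),(up,R0),(up,Rr),(up,Rrr),([.50,-.25,.32],Rm),([.435,-.52,.2],Re),([.4335,-.52,.035],Re)],o["joint_pos"])
to(up,R0)
E
```

```text
[ 0.46 -0.05  0.2 ] [ 42.  14. -42.  32. -72. -66.] err 0.0 clr 0.132 1
[ 0.46 -0.05  0.32] [ 42.   7. -32.  30. -87. -57.] err 0.0 clr 0.246 2
[ 0.46 -0.05  0.32] [  42.    7.  -32.   30.  -87. -102.] err 0.0 clr 0.215 0
[ 0.46 -0.05  0.32] [  42.    7.  -32.   30.  -87. -147.] err 0.0 clr 0.21 0
[ 0.46 -0.05  0.32] [  36.    7.  -26.   26.  -88. -174.] err 73.0 clr 0.238 0
[ 0.46 -0.05  0.32] [  17.    2.  -17.   15.  -80. -174.] err 242.9 clr 0.27 2
[ 0.48 -0.15  0.32] [  15.   -7.  -33.   29.  -62. -174.] err 139.6 clr 0.244 2
[ 0.5  -0.25  0.32] [   2.  -12.  -50.   51.  -34. -174.] err 45.8 clr 0.185 4
[ 0.47 -0.38  0.26] [ -22.   -5.  -50.   22.   -0. -113.] err 4.1 clr 0.179 2
[ 0.44 -0.52  0.2 ] [-58.  16.  -7. -50. -52.  -5.] err 0.0 clr 0.168 scale
[ 0.43 -0.52  0.12] [-60.  22. -10. -56. -48.   6.] err 0.0 clr 0.093 scale
[ 0.43 -0.52  0.04] [-62.  30. -11. -62. -45.  17.] err 0.0 clr 0.045 table
row [-0.007, -0.837, -0.894] [0.0, 0.0, 0.0] turn 0.0
```

Run:
```python
from path import *
o=get_obs();R0=R.from_euler("xyz",o["orientation"],degrees=True);t0=o["tool_pos"]
Rr=R0*R.from_euler("z",-90,degrees=True);Rrr=R0*R.from_euler("z",-179,degrees=True)
up=[.46,-.05,.32]
A=([.5,-.08,.34],Rd(-93.7,-85,-3.7))
print("via vertical")
path([(t0,R0),(up,R0),(up,Rr),(up,Rrr),A,([.52,-.28,.34],Rd(-45,-85,45)),([.45,-.52,.3],Rd(0,-85,90)),([.435,-.52,.2],Rd(0,-45,90)),([.4335,-.52,.035],Rd(0,-45,90))],o["joint_pos"],6)
```

```text
via vertical
[ 0.46 -0.05  0.2 ] [ 42.  14. -42.  32. -72. -66.] err 0.0 clr 0.132 1
[ 0.46 -0.05  0.32] [ 42.   7. -32.  30. -87. -57.] err 0.0 clr 0.246 2
[ 0.46 -0.05  0.32] [ 42.   7. -32.  30. -87. -12.] err 0.0 clr 0.213 0
[ 0.46 -0.05  0.32] [ 42.   7. -32.  30. -87.  33.] err 0.0 clr 0.21 0
[ 0.46 -0.05  0.32] [ 42.   7. -32.  30. -87.  77.] err 0.0 clr 0.215 0
[ 0.46 -0.05  0.32] [ 42.   7. -32.  30. -87. 122.] err 0.0 clr 0.246 2
[ 0.48 -0.06  0.33] [ 31.   1. -24.  21. -80. 138.] err 0.0 clr 0.263 2
[ 0.5  -0.08  0.34] [ 17.   1. -13.   5. -78. 158.] err 0.0 clr 0.264 2
[ 0.51 -0.18  0.34] [ 14.  -1. -21.  15. -69. 174.] err 67.2 clr 0.238 2
[ 0.52 -0.28  0.34] [  9.  -4. -43.  41. -45. 174.] err 166.8 clr 0.189 2
[ 0.48 -0.4   0.32] [-36.  -1. -55.  96.  -2. 174.] err 201.3 clr 0.143 4
[ 0.45 -0.52  0.3 ] [-37.   4. -52.  96. -11. 174.] err 296.1 clr 0.173 4
[ 0.44 -0.52  0.25] [-41.   4. -51.  96.  -2. 174.] err 254.4 clr 0.179 4
[ 0.44 -0.52  0.2 ] [-43.   5. -51.  96.  -0. 174.] err 257.2 clr 0.181 4
[ 0.43 -0.52  0.12] [-43.  11. -50.  96.  -0. 174.] err 266.8 clr 0.131 scale
[ 0.43 -0.52  0.04] [-43.  18. -49.  96.  -0. 174.] err 279.5 clr 0.064 scale
```

```bash
python3 -m handwheel '[[[0,-0.21,-0.22],[0,0,0]],[[0,-0.42,-0.44],[0,0,0]],[[0,-0.63,-0.66],[0,0,0]],[[0,-0.84,-0.89],[0,0,0]],[[0,-0.84,-0.89],[0,0,0]]]' 1 ; python3 -m handwheel '[[[0,0,0],[0,0,-0.02]],[[0,0,0],[0,0,-0.04]],[[0,0,0],[0,0,-0.06]],[[0,0,0],[0,0,-0.08]],[[0,0,0],[0,0,-0.1]]]' 1 ; python3 -m handwheel '[[[0,0,0],[0,0,-0.02]],[[0,0,0],[0,0,-0.04]],[[0,0,0],[0,0,-0.06]],[[0,0,0],[0,0,-0.08]],[[0,0,0],[0,0,-0.1]]]' 1; python3 -c "
from h import *
st()"
```

```text
clock: 4.15
tool_pos: [0.4581, -0.0523, 0.2846]
orientation: [-135.1, 0.2, 176.5]
force: [1.6, 0.1, -3.3]
opening: 0.0583
clock: 4.57
tool_pos: [0.4585, -0.0523, 0.2826]
orientation: [-141.1, -24.4, -156.1]
force: [-0.2, -0.4, -2.3]
opening: 0.0581
clock: 4.98
tool_pos: [0.4585, -0.0523, 0.2825]
orientation: [-162.6, -42.1, -118.3]
force: [-0.7, -0.6, -2.5]
opening: 0.0584
4.9833 [ 42.2   8.4 -35.7  30.  -82.5  12.2] [ 0.4585 -0.0523  0.2825] [-162.6  -42.1 -118.3] F [-0.7 -0.6 -2.5] op 0.0584
```

```bash
cat > jp.py <<'E'
from path import *
def jrows(qt,n,settle=False):
    q=get_obs()["joint_pos"]; prev=None
    for k in range(0,n+1):
        x=q+(np.array(qt)-q)*k/n; t,Rt=fk(x,p)
        if prev:
            s=prev[1].inv().apply(t-prev[0])/.2;v=(prev[1].inv()*Rt).as_rotvec(degrees=True)
            print(k,"row",s.round(3).tolist(),(v/360).round(4).tolist(),"mm",round(np.linalg.norm(s)*200),"turn",np.linalg.norm(v).round(1),"tcp",t.round(3),"clr",clear(x)[0].round(3),clear(x)[1])
        prev=(t,Rt)
E
python3 - <<'E'
from jp import *
# cup z in tool frame (down at pick; current tilt irrelevant)
qt,e=ik(np.array([.435,-.52,.2]),Rd(0,-45,90),np.array([-58,16,-7,-50,-52,-5.]))
print(qt.round(1),e); jrows(qt,5)
E
```

```text
[-58.2  16.2  -7.1 -50.2 -51.5  -4.5] 1.4801990185348186e-14
1 row [0.078, 0.192, 0.522] [-0.069, -0.0248, 0.0665] mm 112 turn 35.7 tcp [ 0.413 -0.125  0.211] clr 0.138 1
2 row [0.037, -0.083, 0.311] [-0.0587, -0.0312, 0.0754] mm 65 turn 36.2 tcp [ 0.399 -0.165  0.161] clr 0.084 2
3 row [-0.115, -0.308, 0.05] [-0.0496, -0.0398, 0.0792] mm 66 turn 36.6 tcp [ 0.425 -0.224  0.142] clr 0.049 2
4 row [-0.369, -0.425, -0.229] [-0.0434, -0.0491, 0.0782] mm 122 turn 36.7 tcp [ 0.456 -0.34   0.155] clr 0.084 2
5 row [-0.69, -0.391, -0.488] [-0.0413, -0.0576, 0.0732] mm 186 turn 36.7 tcp [ 0.435 -0.52   0.2  ] clr 0.168 scale
```

Run:
```python
from jp import *
for qm in([-8,2,-8,-10,-66,4],[-8,2,0,-10,-66,4],[-8,0,6,-10,-62,4]):
    t,Rt=fk(np.array(qm,float),p);print(qm,t.round(3),"toolz",Rt.as_matrix()[:,2].round(2))
jrows([-8,2,0,-10,-66,4],3)
```

```text
[-8, 2, -8, -10, -66, 4] [ 0.537 -0.208  0.338] toolz [ 0.26  0.12 -0.96]
[-8, 2, 0, -10, -66, 4] [ 0.595 -0.216  0.418] toolz [ 0.39  0.1  -0.91]
[-8, 0, 6, -10, -62, 4] [ 0.643 -0.225  0.519] toolz [ 0.57  0.07 -0.82]
1 row [0.06, -0.142, 0.141] [-0.0473, -0.0456, 0.0681] mm 42 turn 34.1 tcp [ 0.48  -0.088  0.277] clr 0.212 1
2 row [0.002, -0.381, -0.143] [-0.0327, -0.051, 0.0699] mm 81 turn 33.3 tcp [ 0.534 -0.132  0.318] clr 0.242 2
3 row [-0.191, -0.519, -0.461] [-0.0197, -0.0587, 0.0644] mm 144 turn 32.2 tcp [ 0.595 -0.216  0.418] clr 0.318 2
```

Good: every waypoint stays above 0.27 m. Go to that midpoint.

```bash
python3 -m handwheel '[[[0.06,-0.142,0.141],[-0.0473,-0.0456,0.0681]],[[0.06,-0.142,0.141],[-0.0473,-0.0456,0.0681]],[[0.06,-0.142,0.141],[-0.0473,-0.0456,0.0681]],[[0.06,-0.142,0.141],[-0.0473,-0.0456,0.0681]],[[0.06,-0.142,0.141],[-0.0473,-0.0456,0.0681]]]' 1 >/dev/null
python3 -m handwheel '[[[0,-0.381,-0.143],[-0.0327,-0.051,0.07]],[[0,-0.381,-0.143],[-0.0327,-0.051,0.07]],[[0,-0.381,-0.143],[-0.0327,-0.051,0.07]],[[0,-0.381,-0.143],[-0.0327,-0.051,0.07]],[[0,-0.381,-0.143],[-0.0327,-0.051,0.07]]]' 1 >/dev/null
python3 -m handwheel '[[[-0.191,-0.519,-0.461],[-0.0197,-0.0587,0.0644]],[[-0.191,-0.519,-0.461],[-0.0197,-0.0587,0.0644]],[[-0.191,-0.519,-0.461],[-0.0197,-0.0587,0.0644]],[[-0.191,-0.519,-0.461],[-0.0197,-0.0587,0.0644]],[[-0.191,-0.519,-0.461],[-0.0197,-0.0587,0.0644]]]' 1
python3 - <<'E'
from jp import *
st()
qt,e=ik(np.array([.435,-.52,.2]),Rd(0,-45,90),np.array([-58,16,-7,-50,-52,-5.]))
jrows(qt,3)
E
```

```text
clock: 6.23
tool_pos: [0.5957, -0.2198, 0.4226]
orientation: [170.7, 23.0, 171.1]
force: [0.7, -0.0, -2.5]
opening: 0.0581
6.2333 [ -8.3   1.7  -0.   -9.9 -65.5   3.6] [ 0.5957 -0.2198  0.4226] [170.7  23.  171.1] F [ 0.7 -0.  -2.5] op 0.0581
1 row [0.252, -0.56, 0.29] [-0.014, -0.0074, 0.0707] mm 136 turn 26.1 tcp [ 0.563 -0.317  0.334] clr 0.24 2
2 row [0.037, -0.662, 0.114] [-0.0145, -0.0181, 0.0741] mm 135 turn 27.9 tcp [ 0.511 -0.417  0.26 ] clr 0.2 2
3 row [-0.225, -0.669, -0.058] [-0.0172, -0.0274, 0.0753] mm 142 turn 29.5 tcp [ 0.435 -0.52   0.2  ] clr 0.168 scale
```

```bash
python3 -m handwheel '[[[0.252,-0.56,0.29],[-0.014,-0.0074,0.0707]],[[0.252,-0.56,0.29],[-0.014,-0.0074,0.0707]],[[0.252,-0.56,0.29],[-0.014,-0.0074,0.0707]],[[0.252,-0.56,0.29],[-0.014,-0.0074,0.0707]],[[0.252,-0.56,0.29],[-0.014,-0.0074,0.0707]]]' 1 >/dev/null
python3 -m handwheel '[[[0.037,-0.662,0.114],[-0.0145,-0.0181,0.0741]],[[0.037,-0.662,0.114],[-0.0145,-0.0181,0.0741]],[[0.037,-0.662,0.114],[-0.0145,-0.0181,0.0741]],[[0.037,-0.662,0.114],[-0.0145,-0.0181,0.0741]],[[0.037,-0.662,0.114],[-0.0145,-0.0181,0.0741]]]' 1 >/dev/null
python3 -m handwheel '[[[-0.225,-0.669,-0.058],[-0.0172,-0.0274,0.0753]],[[-0.225,-0.669,-0.058],[-0.0172,-0.0274,0.0753]],[[-0.225,-0.669,-0.058],[-0.0172,-0.0274,0.0753]],[[-0.225,-0.669,-0.058],[-0.0172,-0.0274,0.0753]],[[-0.225,-0.669,-0.058],[-0.0172,-0.0274,0.0753]]]' 1 >/dev/null
python3 - <<'E'
from h import *
st();to([.44,-.52,.06],Rd(0,-45,90))
s=snapshot('top');save({"color":cv2.resize(s["color"][150:400,400:640],(720,750)[:2] if 0 else (576,600))},'top2.png')
W=cloud(s);c=s['color'].astype(int);b=(c[...,2]>c[...,0]+60)&(W[...,2]>.1)&(W[...,1]<-.4)&(W[...,2]<.35);P=W[b];print(len(P),P.min(0).round(3),P.max(0).round(3))
E
```

```text
7.4833 [-58.2  16.4  -7.3 -49.7 -51.5  -4.7] [ 0.4316 -0.5192  0.1954] [135.6  -0.2  90.1] F [-0.5  0.5 -3.2] op 0.0579
row [-0.006, -0.444, 0.513] [-0.0016, -0.0006, -0.0001] turn 0.6
1046 [ 0.414 -0.549  0.211] [ 0.506 -0.477  0.265]
```

View pics/top2.png

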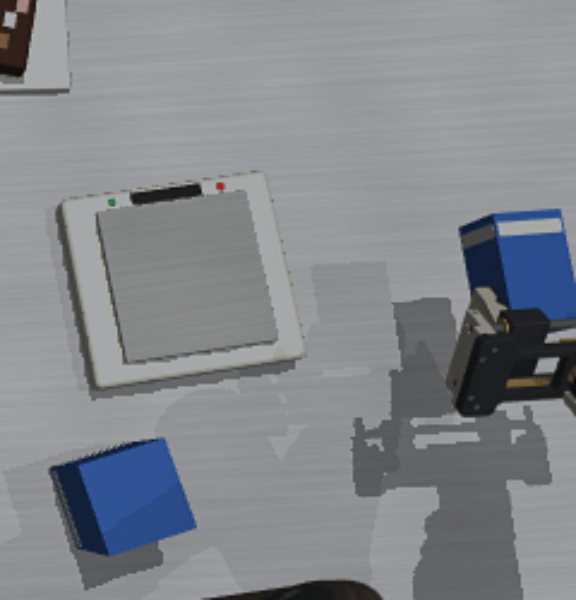

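The cup is held level at the right of the crop, white band (mouth) towards +x, clear of the scale. I'll check its tilt before lowering.

Run:
```python
from h import *
s=snapshot('top');W=cloud(s);c=s['color'].astype(int)
b=(c[...,2]>c[...,0]+60)&(W[...,2]>.1)&(W[...,1]<-.4)&(W[...,2]<.35);P=W[b]
print(np.percentile(P[:,2],[1,5,25,50,75,95,99]).round(4))
Q=P[(P[:,0]>.43)]
for k in range(3):
    A=np.c_[Q[:,:2],np.ones(len(Q))];x=np.linalg.lstsq(A,Q[:,2],rcond=None)[0];r=Q[:,2]-A@x;Q=Q[abs(r)<.004]
print(len(Q),"slopes deg",np.degrees(np.arctan(x[:2])).round(2),"z at centre",(Q.mean(0)).round(4))
```

```text
[0.2144 0.2158 0.2175 0.2189 0.2201 0.2221 0.2236]
879 slopes deg [-0.52  0.48] z at centre [ 0.4636 -0.5179  0.2187]
```

```bash
python3 -m handwheel '[[[0,-0.13,0.13],[-0.0015,0,0]],[[0,-0.27,0.27],[-0.0015,0,0]],[[0,-0.4,0.4],[-0.0015,0,0]],[[0,-0.5,0.5],[-0.0015,0,0]],[[0,-0.5,0.5],[-0.0015,0,0]]]' 1 ; python3 -m handwheel '[[[0,-0.01,0.01],[0,0,0]],[[0,-0.02,0.02],[0,0,0]],[[0,-0.03,0.03],[0,0,0]],[[0,-0.035,0.035],[0,0,0]]]' 1;  python3 -c "
from h import *
st()"
```

```text
clock: 8.0
tool_pos: [0.4331, -0.5149, 0.0512]
orientation: [135.2, -0.2, 90.7]
force: [-1.1, 0.5, -2.8]
opening: 0.0582
clock: 8.33
tool_pos: [0.434, -0.519, 0.0492]
orientation: [134.8, 0.3, 90.5]
force: [-0.8, -0.1, -3.0]
opening: 0.058
8.3333 [-61.7  28.4 -10.5 -61.5 -45.4  15.6] [ 0.434  -0.519   0.0492] [134.8   0.3  90.5] F [-0.8 -0.1 -3. ] op 0.058
```

```bash
python3 -m handwheel '[[[0,-0.01,0.01],[0,0,0]],[[0,-0.02,0.02],[0,0,0]],[[0,-0.03,0.03],[0,0,0]],[[0,-0.04,0.04],[0,0,0]],[[0,-0.04,0.04],[0,0,0]]]' 1 ; python3 -m handwheel '[[[0,-0.005,0.005],[0,0,0]],[[0,-0.01,0.01],[0,0,0]],[[0,-0.01,0.01],[0,0,0]],[[0,-0.01,0.01],[0,0,0]]]' 1
```

```text
clock: 8.75
tool_pos: [0.4331, -0.5186, 0.0362]
orientation: [134.9, 0.1, 90.5]
force: [-2.0, 1.2, 3.4]
opening: 0.0577
clock: 9.08
tool_pos: [0.4332, -0.5186, 0.0361]
orientation: [134.7, 0.1, 90.6]
force: [-10.8, 4.7, 23.1]
opening: 0.0578
```

```bash
python3 -m handwheel '[[[0,0.008,-0.008],[0,0,0]],[[0,0.008,-0.008],[0,0,0]]]' 1 ; python3 -m handwheel '[[[0,0,0],[0,0,0]],[[0,0,0],[0,0,0]],[[0,0,0],[0,0,0]],[[0,0,0],[0,0,0]],[[0,0,0],[0,0,0]]]' -1; python3 -m handwheel '[[[0,0,-0.15],[0,0,0]],[[0,0,-0.35],[0,0,0]],[[0,0,-0.55],[0,0,0]],[[0,0,-0.75],[0,0,0]],[[0,0,-0.95],[0,0,0]]]' -1;python3 -m handwheel '[[[0,-0.5,-0.5],[0,0,0]],[[0,-0.5,-0.5],[0,0,0]],[[0,-0.5,-0.5],[0,0,0]],[[0,-0.5,-0.5],[0,0,0]],[[0,-0.5,-0.5],[0,0,0]]]' -1
python3 - <<'E'
from jp import *
st()
s=snapshot('top');save({"color":cv2.resize(s["color"][150:400,400:640],(576,600))},'top3.png')
W=cloud(s);c=s['color'].astype(int)
b=(W[...,2]>.045)&(W[...,2]<.07)&(W[...,1]<-.43)&(W[...,0]>.38)&(W[...,0]<.6)&(W[...,1]>-.62);P=W[b];print(len(P),P[:,2].mean(),rect(P))
m=b&(c[...,2]>c[...,0]+60);print("blue",rect(W[m]))
E
```

```text
clock: 9.25
tool_pos: [0.4329, -0.5189, 0.0361]
orientation: [134.9, 0.1, 90.4]
force: [-7.3, 1.3, 10.0]
opening: 0.0577
clock: 9.67
tool_pos: [0.433, -0.5182, 0.0345]
orientation: [134.9, 0.0, 90.4]
force: [-0.3, 0.8, -0.1]
opening: 0.0845
clock: 10.08
tool_pos: [0.2971, -0.5188, 0.1701]
orientation: [135.0, 0.0, 90.5]
force: [-0.2, -1.4, -0.2]
opening: 0.0879
clock: 10.5
tool_pos: [0.1533, -0.5208, 0.1685]
orientation: [135.0, 0.0, 90.2]
force: [0.4, 0.2, -1.2]
opening: 0.088
10.5 [-87.7  17.2 -11.1 -49.2 -69.   19.6] [ 0.1533 -0.5208  0.1685] [135.    0.   90.2] F [ 0.4  0.2 -1.2] op 0.088
1207 0.05768548031162199 (array([ 457.7, -518.3]), array([100.4,  62. ]), 0.6)
blue (array([ 457.6, -519. ]), array([100.2,  60. ]), 0.5)
```

View pics/top3.png

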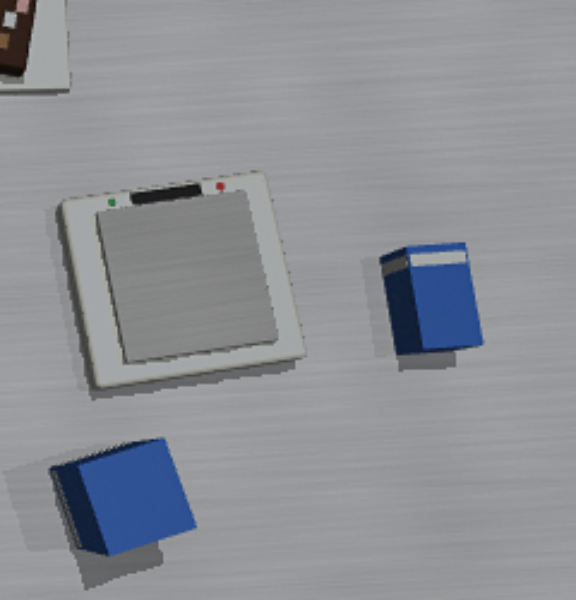

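The cup lies on its side at (0.458,−0.5185), mouth to +x, yaw 0.5°, clear of everything. Next I measure the pan precisely and plan the regrasp path.

Run:
```python
from jp import *
s=snapshot('top');W=cloud(s);c=s['color'].astype(int);g=c.mean(-1)
z=(W[...,2]>.04)&(abs(W[...,0]-.494)<.13)&(abs(W[...,1]+.277)<.13)
print("grey hist",np.percentile(g[z],[5,25,50,75,95]))
print("box top",rect(W[z]))
th=(np.percentile(g[z],25)+np.percentile(g[z],92))/2
m=(z&(g<th)&(g>90)).astype(np.uint8);m=cv2.morphologyEx(m,cv2.MORPH_OPEN,np.ones((13,13)))
print("pan",th,rect(W[m>0]))
g_=np.array([.478,-.5187,.034]);Rt=Rd(180.5,-45,270.5);t=Rt.as_matrix()[:,2]
qp,e=ik(g_+(.005-.12)*t,Rt,np.array([-21,50,20,15,-96,107.]));print(qp.round(0),e,clear(qp))
q,e=ik(g_+.005*t,Rt,qp);print(q.round(0),e,clear(q))
for qm in([-55,5,10,-15,-85,60],):
    print(fk(np.array(qm,float),p)[0]); 
    jrows(qm,3)
```

```text
grey hist [121.86666667 129.33333333 132.         134.66666667 166.33333333]
box top (array([ 493.5, -276.1]), array([186.1, 205.8]), 5.3)
pan 147.5 (array([ 494.2, -277.1]), array([149.7, 149.9]), 5.2)
[ -21.   57.   32.   16. -107.  111.] 8.318089089825238e-10 (np.float64(0.09351672578925896), 'scale')
[-23.  54.  14.  17. -92. 108.] 2.6789899659537535e-09 (np.float64(0.04060660161313613), 'table')
[ 0.25822258 -0.52813515  0.44286319]
1 row [-0.033, 0.381, -0.135] [0.0201, 0.0229, -0.0903] mm 81 turn 34.3 tcp [ 0.191 -0.527  0.242] clr 0.24 table
2 row [-0.221, 0.342, -0.27] [0.0184, 0.021, -0.0862] mm 98 turn 32.6 tcp [ 0.226 -0.532  0.333] clr 0.335 table
3 row [-0.326, 0.217, -0.419] [0.0186, 0.0192, -0.0804] mm 115 turn 30.5 tcp [ 0.258 -0.528  0.443] clr 0.431 2
```

```bash
python3 -m handwheel '[[[-0.033,0.381,-0.135],[0.02,0.023,-0.09]],[[-0.033,0.381,-0.135],[0.02,0.023,-0.09]],[[-0.033,0.381,-0.135],[0.02,0.023,-0.09]],[[-0.033,0.381,-0.135],[0.02,0.023,-0.09]],[[-0.033,0.381,-0.135],[0.02,0.023,-0.09]]]' -1 >/dev/null
python3 -m handwheel '[[[-0.221,0.342,-0.27],[0.018,0.021,-0.086]],[[-0.221,0.342,-0.27],[0.018,0.021,-0.086]],[[-0.221,0.342,-0.27],[0.018,0.021,-0.086]],[[-0.221,0.342,-0.27],[0.018,0.021,-0.086]],[[-0.221,0.342,-0.27],[0.018,0.021,-0.086]]]' -1 >/dev/null
python3 -m handwheel '[[[-0.326,0.217,-0.419],[0.0186,0.0192,-0.08]],[[-0.326,0.217,-0.419],[0.0186,0.0192,-0.08]],[[-0.326,0.217,-0.419],[0.0186,0.0192,-0.08]],[[-0.326,0.217,-0.419],[0.0186,0.0192,-0.08]],[[-0.326,0.217,-0.419],[0.0186,0.0192,-0.08]]]' -1 >/dev/null
python3 - <<'E'
from jp import *
st()
g_=np.array([.478,-.5187,.034]);Rt=Rd(180.5,-45,270.5);t=Rt.as_matrix()[:,2]
qp,e=ik(g_+(.005-.12)*t,Rt,np.array([-21,50,20,15,-96,107.]))
jrows(qp,3)
E
```

```text
11.85 [-54.8   5.   10.4 -15.2 -85.2  60.2] [ 0.2612 -0.5273  0.446 ] [-178.7   18.2 -174.3] F [ 0.9 -0.2 -1. ] op 0.088
1 row [-0.263, -0.198, 0.649] [-0.0398, 0.0459, -0.0724] mm 146 turn 34.0 tcp [ 0.355 -0.561  0.34 ] clr 0.364 scale
2 row [-0.407, -0.351, 0.533] [-0.0453, 0.0412, -0.0732] mm 151 turn 34.4 tcp [ 0.458 -0.559  0.229] clr 0.237 scale
3 row [-0.451, -0.55, 0.338] [-0.0515, 0.0366, -0.0701] mm 157 turn 34.0 tcp [ 0.559 -0.518  0.115] clr 0.094 scale
```

```bash
python3 -m handwheel '[[[-0.263,-0.198,0.649],[-0.04,0.046,-0.0724]],[[-0.263,-0.198,0.649],[-0.04,0.046,-0.0724]],[[-0.263,-0.198,0.649],[-0.04,0.046,-0.0724]],[[-0.263,-0.198,0.649],[-0.04,0.046,-0.0724]],[[-0.263,-0.198,0.649],[-0.04,0.046,-0.0724]]]' -1 >/dev/null
python3 -m handwheel '[[[-0.407,-0.351,0.533],[-0.0453,0.0412,-0.0732]],[[-0.407,-0.351,0.533],[-0.0453,0.0412,-0.0732]],[[-0.407,-0.351,0.533],[-0.0453,0.0412,-0.0732]],[[-0.407,-0.351,0.533],[-0.0453,0.0412,-0.0732]],[[-0.407,-0.351,0.533],[-0.0453,0.0412,-0.0732]]]' -1 >/dev/null
python3 -m handwheel '[[[-0.451,-0.55,0.338],[-0.0515,0.0366,-0.07]],[[-0.451,-0.55,0.338],[-0.0515,0.0366,-0.07]],[[-0.451,-0.55,0.338],[-0.0515,0.0366,-0.07]],[[-0.451,-0.55,0.338],[-0.0515,0.0366,-0.07]],[[-0.451,-0.55,0.338],[-0.0515,0.0366,-0.07]]]' -1 >/dev/null
python3 -m handwheel '[[[0,0,0],[0,0,0]],[[0,0,0],[0,0,0]]]' -1 >/dev/null
python3 - <<'E'
from h import *
st()
G([.478,-.5187,.034],180.5,90,.06);G([.478,-.5187,.034],180.5,90,.0)
E
```

```text
13.2667 [ -21.5   57.9   32.1   15.4 -107.1  110.4] [ 0.5561 -0.5168  0.1076] [134.6   0.5 -90. ] F [0.  0.2 1.2] op 0.0877
row [0.01, 0.014, 0.262] [0.0012, 0.0021, 0.0] turn 0.9
row [0.014, 0.012, 0.561] [0.0012, 0.0021, 0.0] turn 0.9
```

```bash
python3 -m handwheel '[[[0.014,0.012,0.14],[0.0012,0.002,0]],[[0.014,0.012,0.28],[0.0012,0.002,0]],[[0.014,0.012,0.42],[0.0012,0.002,0]],[[0.014,0.012,0.52],[0.0012,0.002,0]],[[0.014,0.012,0.52],[0.0012,0.002,0]]]' -1 >/dev/null; python3 -m handwheel '[[[0,0,0],[0,0,0]],[[0,0,0],[0,0,0]]]' -1 >/dev/null
python3 - <<'E'
from h import *
st()
G([.478,-.5187,.034],180.5,90,.0)
E
```

```text
13.85 [-23.5  54.1  15.1  16.6 -92.8 108.1] [ 0.4808 -0.5224  0.0424] [135.5  -0.2 -89.7] F [ 1.3  0.6 -0. ] op 0.0882
row [-0.019, -0.02, 0.065] [-0.0014, -0.0001, -0.0008] turn 0.6
```

```bash
python3 -m handwheel '[[[-0.015,-0.015,0.03],[0,0,0]],[[-0.015,-0.015,0.05],[0,0,0]],[[-0.015,-0.015,0.05],[0,0,0]]]' -1 ; python3 -m handwheel '[[[0,0,0],[0,0,0]],[[0,0,0],[0,0,0]],[[0,0,0],[0,0,0]],[[0,0,0],[0,0,0]],[[0,0,0],[0,0,0]]]' 1;python3 -m handwheel '[[[0,0,0],[0,0,0]],[[0,0,0],[0,0,0]],[[0,0,0],[0,0,0]]]' 1
python3 - <<'E'
from jp import *
st()
o=get_obs();R0=R.from_euler("xyz",o["orientation"],degrees=True);t0=o["tool_pos"]
up=[.52,-.47,.28]
Rf=Rd(185.2,-45,95.2)
path([(t0,R0),([.49,-.52,.26],R0),([.494,-.277,.28],R0*R.from_euler("z",90,degrees=True)),([.494,-.277,.28],Rf),([.494,-.277,.12],Rf)],o["joint_pos"],6)
E
```

```text
clock: 14.1
tool_pos: [0.4751, -0.5177, 0.0304]
orientation: [135.3, -0.0, -89.6]
force: [-0.9, 0.1, -0.2]
opening: 0.0875
clock: 14.52
tool_pos: [0.4756, -0.5182, 0.0309]
orientation: [135.3, -0.1, -89.5]
force: [-0.6, 0.3, -0.0]
opening: 0.0597
clock: 14.77
tool_pos: [0.4756, -0.5183, 0.0309]
orientation: [135.3, -0.1, -89.5]
force: [0.9, -0.2, -0.1]
opening: 0.0577
14.7667 [-23.3  54.3  13.7  16.6 -91.5 107.8] [ 0.4756 -0.5183  0.0309] [ 1.353e+02 -1.000e-01 -8.950e+01] F [ 0.9 -0.2 -0.1] op 0.0577
[ 0.48 -0.52  0.15] [ -23.   49.   19.   17. -101.  111.] err 0.0 clr 0.116 scale
[ 0.49 -0.52  0.26] [ -23.   46.   27.   18. -112.  114.] err 0.0 clr 0.226 scale
[ 0.49 -0.4   0.27] [ -15.   39.   17.   12. -111.   60.] err 0.0 clr 0.191 scale
[ 0.49 -0.28  0.28] [  -6.   34.   12.    5. -112.    7.] err 0.0 clr 0.2 scale
[ 0.49 -0.28  0.28] [  -6.   34.   11.    6. -111.  -37.] err 0.0 clr 0.203 scale
[ 0.49 -0.28  0.28] [  -5.   34.   10.    8. -111.  -80.] err 0.0 clr 0.23 1
[ 0.49 -0.28  0.2 ] [  -5.   37.    5.    7. -103.  -81.] err 0.0 clr 0.16 1
[ 0.49 -0.28  0.12] [ -5.  41.   2.   7. -95. -82.] err 0.0 clr 0.08 scale
```

```bash
python3 -m handwheel '[[[0,0.1,-0.1],[0,0,0]],[[0,0.25,-0.25],[0,0,0]],[[0,0.4,-0.4],[0,0,0]],[[0,0.55,-0.55],[0,0,0]],[[0,0.7,-0.7],[0,0,0]]]' 1 ; python3 -m handwheel '[[[0,0.1,-0.1],[0,0,0.02]],[[0,0.1,-0.1],[0,0,0.04]],[[0,0.1,-0.1],[0,0,0.06]],[[0,0.1,-0.1],[0,0,0.08]],[[0,0.1,-0.1],[0,0,0.1]]]' 1 >/dev/null; python3 -m handwheel '[[[0,0,0],[0,0,0.02]],[[0,0,0],[0,0,0.04]],[[0,0,0],[0,0,0.06]],[[0,0,0],[0,0,0.08]],[[0,0,0],[0,0,0.1]]]' 1 >/dev/null;  python3 -m handwheel '[[[0,0,0],[0,0,0.02]],[[0,0,0],[0,0,0.04]],[[0,0,0],[0,0,0.06]],[[0,0,0],[0,0,0.08]],[[0,0,0],[0,0,0.1]]]' 1 >/dev/null; python3 -m handwheel '[[[0,0,0],[0,0,0.02]],[[0,0,0],[0,0,0.04]],[[0,0,0],[0,0,0.06]],[[0,0,0],[0,0,0.08]],[[0,0,0],[0,0,0.1]]]' 1
python3 - <<'E'
from h import *
st()
to([.496,-.277,.24],Rd(185.2,-45,95.2))
E
```

```text
clock: 15.18
tool_pos: [0.4743, -0.5177, 0.2272]
orientation: [135.3, -0.0, -89.5]
force: [1.0, -1.6, -3.3]
opening: 0.0578
clock: 16.85
tool_pos: [0.4744, -0.5178, 0.2533]
orientation: [-141.4, -24.7, 118.1]
force: [-0.8, 0.0, -2.8]
opening: 0.058
16.85 [ -23.4   44.6   23.2   17.6 -109.8  -30. ] [ 0.4744 -0.5178  0.2533] [-141.4  -24.7  118.1] F [-0.8  0.  -2.8] op 0.058
row [0.891, 0.819, -0.036] [0.0037, -0.0087, 0.0917] turn 33.2
```

```bash
python3 -m handwheel '[[[0.18,0.16,0],[0.0037,-0.0087,0.0917]],[[0.36,0.33,-0.01],[0.0037,-0.0087,0.0917]],[[0.54,0.5,-0.02],[0.0037,-0.0087,0.0917]],[[0.72,0.66,-0.03],[0.0037,-0.0087,0.0917]],[[0.89,0.819,-0.036],[0.0037,-0.0087,0.0917]]]' 1 >/dev/null; python3 -m handwheel '[[[0,0,0],[0,0,0]],[[0,0,0],[0,0,0]],[[0,0,0],[0,0,0]]]' 1 >/dev/null
cat > cup.py <<'E'
from h import *
def cup(zlo,zhi,name=None,view="top"):
    s=snapshot(view);W=cloud(s);c=s['color'].astype(int)
    if name: save({"color":cv2.resize(s["color"][150:400,400:640],(576,600))},name)
    near=np.hypot(W[...,0]-.494,W[...,1]+.277)<.07
    m=near&(W[...,2]>zlo)&(W[...,2]<zhi);P=W[m]
    print(view,len(P),"z",np.percentile(P[:,2],[1,50,99]).round(4),"rect",rect(P),"xmin/max",P.min(0).round(3),P.max(0).round(3))
    return P
E
python3 - <<'E'
from cup import *
st();to([.496,-.277,.15],Rd(185.2,-45,95.2))
P=cup(.2,.32,"top4.png"); cup(.1,.32,None,"scene")
E
```

```text
17.5167 [  -7.3   35.9    8.6    9.3 -106.7  -78. ] [ 0.4923 -0.3103  0.2432] [-135.    -0.2   95.6] F [ 0.2 -0.9 -2.6] op 0.0579
row [0.162, 0.354, 0.306] [0.0001, 0.0003, 0.0012] turn 0.4
top 1861 z [0.2024 0.2729 0.3195] rect (array([ 510.6, -289.1]), array([136.9,  87.6]), 53.8) xmin/max [ 0.459 -0.347  0.2  ] [ 0.564 -0.226  0.32 ]
scene 1018 z [0.1779 0.2292 0.3185] rect (array([ 512.9, -287.3]), array([128.8,  87.2]), 50.8) xmin/max [ 0.457 -0.34   0.175] [ 0.563 -0.219  0.32 ]
```

View pics/top4.png

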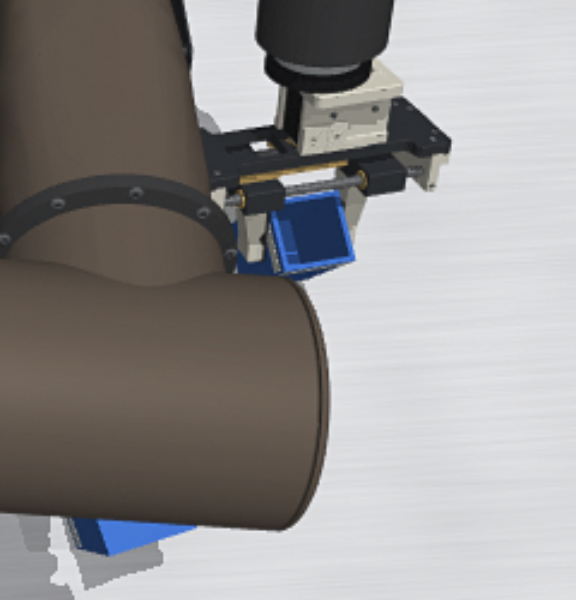

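The cup is now mouth up in the gripper, open rim at about (310,235) in the crop. The last shift was cut short by the per-row limit, so I finish it and descend to 30 mm above the pan.

```bash
python3 -m handwheel '[[[0.162,0,0],[0,0.0003,0.001]],[[0.162,0.1,0.08],[0,0.0003,0.001]],[[0.162,0.2,0.16],[0,0.0003,0.001]],[[0.162,0.3,0.25],[0,0.0003,0.001]],[[0.162,0.354,0.306],[0,0.0003,0.001]]]' 1 >/dev/null; python3 -m handwheel '[[[0,0,0],[0,0,0]],[[0,0,0],[0,0,0]]]' 1 >/dev/null
python3 - <<'E'
from cup import *
st();to([.496,-.277,.1175],Rd(185.2,-45,95.2))
s=snapshot("top");W=cloud(s);c=s['color'].astype(int)
m=(c[...,2]>c[...,0]+60)&(np.hypot(W[...,0]-.494,W[...,1]+.277)<.07);
for lo in(.17,.175):
    P=W[m&(W[...,2]>lo)];print("rim",len(P),rect(P),P[:,2].mean().round(4),np.percentile(P[:,2],97))
E
```

```text
18.2 [ -4.9  39.6   3.3   7.1 -98.3 -81.9] [ 0.495  -0.2786  0.1496] [-134.9   -0.    95.1] F [-0.2 -0.  -1.6] op 0.058
row [0.008, 0.118, 0.109] [-0.0004, -0.0003, -0.0002] turn 0.2
rim 77 (array([ 497.4, -307.7]), array([58.8, 19.9]), 17.0) 0.1811 0.18442857709254662
rim 72 (array([ 497.1, -305.6]), array([58.2, 15.7]), 17.0) 0.1816 0.18445670543268014
```

Run:
```python
from cup import *
s=snapshot("scene");W=cloud(s);c=s['color'].astype(int)
m=(c[...,2]>c[...,0]+40)&(np.hypot(W[...,0]-.494,W[...,1]+.277)<.08)&(W[...,2]>.06)&(W[...,2]<.2);P=W[m]
a=np.radians(5.2);u=(P[:,:2]-[.494,-.277])@np.array([np.cos(a),np.sin(a)]);v=(P[:,:2]-[.494,-.277])@np.array([-np.sin(a),np.cos(a)])
print(len(P),"u",np.percentile(u,[2,25,50,75,98]).round(4),"v",np.percentile(v,[1,5,50,95,99]).round(4),"z",np.percentile(P[:,2],[1,50,99]).round(4))
f=(abs(u-.029)<.008);print("front face u",np.median(u[f]).round(4),"v range",np.percentile(v[f],[1,99]).round(4),f.sum())
save({"color":cv2.resize(s["color"][130:330,140:400],(780,600))},"scene4.png")
```

```text
514 u [-0.0267  0.0253  0.0278  0.0296  0.0324] v [-0.0285 -0.0254  0.0018  0.027   0.0278] z [0.0861 0.1183 0.1834]
front face u 0.0284 v range [-0.0286  0.0275] 426
```

View pics/scene4.png

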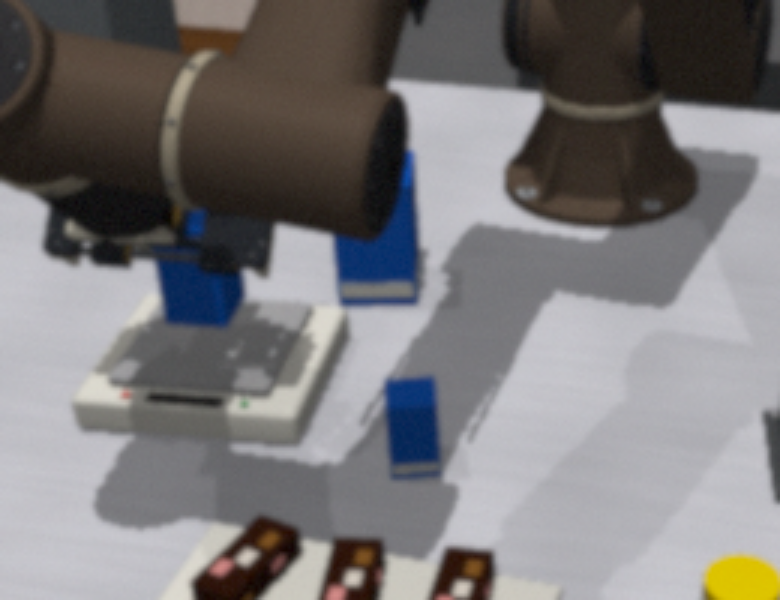

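The cup hangs upright above the pan (crop (200,280)), centred to within 1 mm. Lower gently.

```bash
python3 -m handwheel '[[[0,0.025,0.025],[0,0,0]],[[0,0.05,0.05],[0,0,0]],[[0,0.075,0.075],[0,0,0]],[[0,0.095,0.095],[0,0,0]],[[0,0.1,0.1],[0,0,0]]]' 1 ; python3 -m handwheel '[[[0,0.003,0.003],[0,0,0]],[[0,0.006,0.006],[0,0,0]],[[0,0.008,0.008],[0,0,0]],[[0,0.008,0.008],[0,0,0]]]' 1
```

```text
clock: 18.72
tool_pos: [0.4951, -0.2772, 0.1206]
orientation: [-134.9, -0.1, 95.1]
force: [-0.4, -0.2, -2.5]
opening: 0.0584
clock: 19.05
tool_pos: [0.4958, -0.2775, 0.1196]
orientation: [-135.0, -0.0, 95.2]
force: [0.0, 0.4, -2.4]
opening: 0.0576
```

```bash
python3 -m handwheel '[[[0,0.002,0.002],[0,0,0]],[[0,0.004,0.004],[0,0,0]],[[0,0.005,0.005],[0,0,0]],[[0,0.005,0.005],[0,0,0]]]' 1 | egrep 'tool|force'; python3 -m handwheel '[[[0,0.002,0.002],[0,0,0]],[[0,0.004,0.004],[0,0,0]],[[0,0.004,0.004],[0,0,0]]]' 1 | egrep 'tool|force'
```

```text
tool_pos: [0.4958, -0.2775, 0.1184]
force: [-0.0, 0.2, -1.0]
tool_pos: [0.4959, -0.2774, 0.1182]
force: [1.6, 2.7, 5.6]
```

Contact is light. Release and back away along the tool.

```bash
python3 -m handwheel '[[[0,0,0],[0,0,0]],[[0,0,0],[0,0,0]],[[0,0,0],[0,0,0]],[[0,0,0],[0,0,0]],[[0,0,0],[0,0,0]]]' -1 | egrep 'force|open'; python3 -m handwheel '[[[0,0,-0.1],[0,0,0]],[[0,0,-0.3],[0,0,0]],[[0,0,-0.5],[0,0,0]],[[0,0,-0.7],[0,0,0]],[[0,0,-0.9],[0,0,0]]]' -1 | egrep 'tool|force'
python3 - <<'E'
from jp import *
st()
s=snapshot("wrist");save(s,"wrist5.png")
W=cloud(s);c=s['color'].astype(int);m=(np.hypot(W[...,0]-.494,W[...,1]+.277)<.06)&(W[...,2]>.143)&(W[...,2]<.157);P=W[m];print("rim",len(P),P[:,2].mean(),rect(P))
# lever: approach pose
tip=np.array([.4595,.29]);a=np.radians(10)
for el,az,r in((-90,0,100),(-90,0,10),(-90,0,-80),(-90,0,190)):
    Rt=Rd(az,el,r)
    for z in(.15,):
        q,e=ik(np.array([.43,.285,z]),Rt,np.array([50,10,-30,0,-90,-40.]));print(el,r,q.round(0),round(e*1000,1),clear(q))
E
```

```text
force: [0.1, 0.5, -0.5]
opening: 0.0847
tool_pos: [0.6232, -0.266, 0.2462]
force: [2.4, -0.7, 0.0]
20.4667 [  -3.4   47.    31.1    6.9 -118.6  -80.6] [ 0.6232 -0.266   0.2462] [-135.    -0.    95.1] F [ 2.4 -0.7  0. ] op 0.0881
rim 2267 0.14910703884500237 (array([ 494. , -277.8]), array([60.3, 58. ]), 5.5)
-90 100 [  55.   10.  -26.   -0.  -53. -135.] 0.0 (np.float64(0.040999999999756565), 0)
-90 10 [ 55.  10. -26.   0. -53. 135.] 0.0 (np.float64(0.04099999999700524), 0)
-90 -80 [ 55.  10. -26.   0. -53.  45.] 0.0 (np.float64(0.04099999999997919), 0)
-90 190 [ 55.  10. -26.  -0. -53. -45.] 0.0 (np.float64(0.041000000000101566), 0)
```

View pics/wrist5.png

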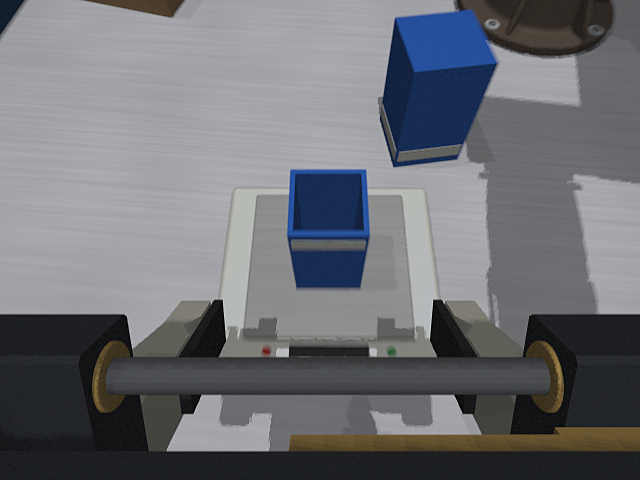

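The wrist view shows the cup standing alone on the pan, mouth up and open, at (328,230). Its measured centre is (0.494,−0.278), yaw 5.5° and rim at 0.149, against a pan centre of (0.494,−0.277). Now the lever: closed fingers, tool down, starting on the lever's −x side.

Run:
```python
from jp import *
Rt=Rd(0,-90,100)
q,e=ik(np.array([.415,.2825,.26]),Rt,np.array([55,5,-20,0,-70,-135.]));print(q.round(1),e)
jrows(q,3)
```

```text
[  56.7    3.3  -18.9   -0.   -67.8 -136.7] 6.233151878611775e-09
1 row [1.12, 0.027, -0.138] [-0.0457, -0.0273, 0.0041] mm 226 turn 19.2 tcp [ 0.631 -0.041  0.266] clr 0.229 1
2 row [1.006, -0.289, -0.045] [-0.0457, 0.0003, -0.0008] mm 209 turn 16.5 tcp [0.55  0.152 0.269] clr 0.138 0
3 row [0.758, -0.552, 0.046] [-0.0332, 0.0244, -0.0022] mm 188 turn 14.9 tcp [0.415 0.283 0.26 ] clr 0.151 0
```

```bash
python3 -m handwheel '[[[0.2,0,-0.1],[-0.01,-0.006,0]],[[0.4,0.01,-0.12],[-0.02,-0.012,0]],[[0.6,0.02,-0.13],[-0.03,-0.018,0]],[[0.8,0.025,-0.138],[-0.04,-0.024,0]],[[1,0.027,-0.138],[-0.0457,-0.0273,0.004]]]' 1 >/dev/null
python3 - <<'E'
from jp import *
q,e=ik(np.array([.415,.2825,.26]),Rd(0,-90,100),np.array([55,5,-20,0,-70,-135.]))
st();jrows(q,3)
E
```

```text
20.9333 [  15.1   32.3   13.9    5.3 -100.8  -97.7] [ 0.6276 -0.0628  0.2613] [-151.5    8.7  100. ] F [1.3 0.5 1.6] op 0.0598
1 row [0.725, -0.14, -0.08] [-0.0315, -0.0034, 0.0002] mm 149 turn 11.4 tcp [0.586 0.08  0.266] clr 0.156 0
2 row [0.636, -0.282, -0.027] [-0.0276, 0.0087, -0.001] mm 139 turn 10.4 tcp [0.511 0.197 0.266] clr 0.141 0
3 row [0.504, -0.398, 0.021] [-0.0201, 0.0188, -0.0011] mm 128 turn 9.9 tcp [0.415 0.283 0.26 ] clr 0.151 0
```

```bash
python3 -m handwheel '[[[0.725,-0.14,-0.08],[-0.0315,-0.0034,0]],[[0.725,-0.14,-0.08],[-0.0315,-0.0034,0]],[[0.725,-0.14,-0.08],[-0.0315,-0.0034,0]],[[0.725,-0.14,-0.08],[-0.0315,-0.0034,0]]]' 1 >/dev/null; python3 -m handwheel '[[[0.636,-0.282,-0.027],[-0.0276,0.0087,-0.001]],[[0.636,-0.282,-0.027],[-0.0276,0.0087,-0.001]],[[0.636,-0.282,-0.027],[-0.0276,0.0087,-0.001]],[[0.636,-0.282,-0.027],[-0.0276,0.0087,-0.001]]]' 1 >/dev/null;  python3 -m handwheel '[[[0.504,-0.398,0.02],[-0.02,0.0188,-0.001]],[[0.504,-0.398,0.02],[-0.02,0.0188,-0.001]],[[0.504,-0.398,0.02],[-0.02,0.0188,-0.001]],[[0.504,-0.398,0.02],[-0.02,0.0188,-0.001]]]' 1 >/dev/null; python3 -m handwheel '[[[0,0,0],[0,0,0]],[[0,0,0],[0,0,0]]]' 1 >/dev/null
python3 - <<'E'
from h import *
st();to([.415,.2825,.125],Rd(0,-90,100))
s=snapshot("top");W=cloud(s);c=s['color'].astype(int);m=(c[...,0]>c[...,1]+70)&(W[...,2]>.12)&(np.hypot(W[...,0]-.46,W[...,1]-.29)<.06);P=W[m];print("crossbar",len(P),P.mean(0).round(4),rect(P) if len(P)>3 else 0)
h=(np.hypot(W[...,0]-.492,W[...,1]-.296)<.07)&(abs(W[...,2]-.07)<.005);print("housing",rect(W[h]))
E
```

```text
22.1 [  56.3    3.4  -18.6   -0.4  -68.2 -136.1] [0.4154 0.2809 0.2607] [-1.796e+02 -1.000e-01  1.000e+02] F [-0.2  0.4  0.1] op 0.0001
row [0.007, 0.004, 0.678] [-0.001, -0.0003, 0.0001] turn 0.4
crossbar 0 [nan nan nan] 0
housing (array([511.6, 295. ]), array([41.8, 66.5]), 9.5)<stdin>:3: RuntimeWarning: Mean of empty slice.
  ret = um.true_divide(
```

```bash
python3 -m handwheel '[[[0,0,0.17],[0,0,0]],[[0,0,0.34],[0,0,0]],[[0.005,0,0.51],[0,0,0]],[[0.007,0,0.65],[0,0,0]],[[0.007,0,0.678],[0,0,0]]]' 1 | egrep 'tool|force'; python3 -m handwheel '[[[0,0.04,0],[0,0,0]],[[0,0.08,0],[0,0,0]],[[0,0.12,0],[0,0,0]],[[0,0.16,0],[0,0,0]],[[0,0.16,0],[0,0,0]]]' 1| egrep 'tool|force'; python3 -m handwheel '[[[0,0.04,0],[0,0,0]],[[0,0.08,0],[0,0,0]],[[0,0.12,0],[0,0,0]],[[0,0.16,0],[0,0,0]],[[0,0.16,0],[0,0,0]]]' 1| egrep 'tool|force'
```

```text
tool_pos: [0.4134, 0.2789, 0.1201]
force: [-0.8, -0.9, 0.5]
tool_pos: [0.448, 0.2886, 0.1259]
force: [-0.4, 0.7, 0.6]
tool_pos: [0.4788, 0.2936, 0.1243]
force: [-1.2, 0.0, 2.0]
```

```bash
python3 -m handwheel '[[[0,0.03,0],[0,0,0]],[[0,0.06,0],[0,0,0]],[[0,0.09,0],[0,0,0]],[[0,0.09,0],[0,0,0]]]' 1| egrep 'tool|force'; python3 -m handwheel '[[[0,0.01,0],[0,0,0]],[[0,0.02,0],[0,0,0]],[[0,0.02,0],[0,0,0]]]' 1| egrep 'tool|force'; python3 -m handwheel '[[[0,0.01,0],[0,0,0]],[[0,0.02,0],[0,0,0]],[[0,0.02,0],[0,0,0]]]' 1| egrep 'tool|force'
```

```text
tool_pos: [0.4954, 0.2961, 0.1236]
force: [-4.0, -0.7, -0.5]
tool_pos: [0.4971, 0.2962, 0.1233]
force: [-9.3, 0.0, 0.1]
tool_pos: [0.4984, 0.2962, 0.1228]
force: [-21.1, 0.7, 7.1]
```

The force rose to 21 N with almost no further motion, which suggests the stop. I'll confirm with the scene camera.

Run:
```python
from h import *
s=snapshot("scene");W=cloud(s);c=s['color'].astype(int);m=(c[...,0]>c[...,1]+70)&(c[...,0]>c[...,2]+70)&(W[...,2]>.1)&(W[...,2]<.17)&(np.hypot(W[...,0]-.492,W[...,1]-.296)<.08);P=W[m]
d=P.mean(0)-[.4922,.2962,.07];a=np.radians(10);u=d[0]*np.cos(a)+d[1]*np.sin(a)
print(len(P),P.mean(0).round(4),"u,z",u.round(4),d[2].round(4),"lean rad (front surface)",np.arctan2(u-.006,d[2]-.004).round(3))
save({"color":cv2.resize(s["color"][170:320,340:540],(800,600))},"scene6.png")
```

```text
109 [0.5302 0.3026 0.1437] u,z 0.0386 0.0737 lean rad (front surface) 0.437
```

View pics/scene6.png

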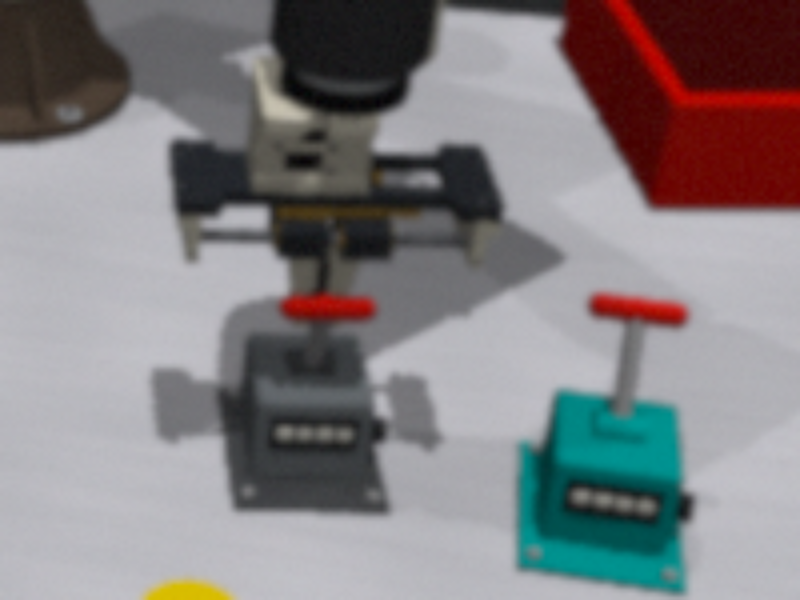

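The lever leans fully to +x (red bar at (328,306)), about 0.44 rad from upright and against its stop at 21 N. Retreat, let it spring back, then lift clear.

```bash
python3 -m handwheel '[[[0,-0.1,0],[0,0,0]],[[0,-0.2,0],[0,0,0]],[[0,-0.3,0],[0,0,0]],[[0,-0.42,0],[0,0,0]],[[0,-0.52,0],[0,0,0]]]' 1| egrep 'tool|force'; python3 -m handwheel '[[[0,0,0],[0,0,0]],[[0,-0.02,-0.2],[0,0,0]],[[0,-0.1,-0.4],[0,0,0]],[[0,-0.2,-0.6],[0,0,0]],[[0,-0.3,-0.8],[0,0,0]]]' 1| egrep 'tool|force';python3 -m handwheel '[[[0.6,0,0],[0,0,0]],[[0.6,0,0],[0,0,0]],[[0.6,0,0],[0,0,0]],[[0.6,0,0],[0,0,0]],[[0.6,0,0],[0,0,0]]]' 1| egrep 'tool|force'
python3 - <<'E'
from h import *
st()
s=snapshot("scene");W=cloud(s);c=s['color'].astype(int);m=(c[...,0]>c[...,1]+70)&(c[...,0]>c[...,2]+70)&(W[...,2]>.1)&(W[...,2]<.17)&(np.hypot(W[...,0]-.492,W[...,1]-.296)<.08);P=W[m]
d=P.mean(0)-[.4922,.2962,.07];a=np.radians(10);u=d[0]*np.cos(a)+d[1]*np.sin(a);print("bar",len(P),"u,z",u.round(4),d[2].round(4))
save(s,"scene7.png")
s=snapshot("top");W=cloud(s)
m=(np.hypot(W[...,0]-.494,W[...,1]+.277)<.06)&(W[...,2]>.14)&(W[...,2]<.16);print("cup rim",m.sum(),rect(W[m]))
m=(W[...,2]>.03)&(W[...,2]<.06)&(abs(W[...,0]-.766)<.06)&(abs(W[...,1]+.05)<.12);print("bars",W[m].min(0),W[m].max(0))
v,uu=np.mgrid[0:480,0:640];m=(abs(uu-249)<25)&(abs(v-170)<25)&(W[...,2]>.07);print("jar",rect(W[m]))
E
```

```text
tool_pos: [0.4001, 0.2799, 0.1254]
force: [-1.0, -0.5, -0.3]
tool_pos: [0.346, 0.27, 0.281]
force: [0.0, 2.0, -0.0]
tool_pos: [0.3251, 0.3901, 0.2789]
force: [0.2, -1.0, -0.2]
25.5333 [  72.1    3.3  -16.2   -0.4  -70.5 -151.9] [0.3251 0.3901 0.2789] [-1.797e+02 -1.000e-01  1.001e+02] F [ 0.2 -1.  -0.2] op 0.0006
bar 102 u,z -0.0282 0.0745
cup rim 302 (array([ 494.2, -277.4]), array([59.1, 61.2]), 5.1)
bars [ 0.71493166 -0.16341208  0.03010057] [0.81615715 0.05799843 0.05202196]
jar (array([759.3, 247.6]), array([55. , 55.3]), 56.5)
```

View pics/scene7.png

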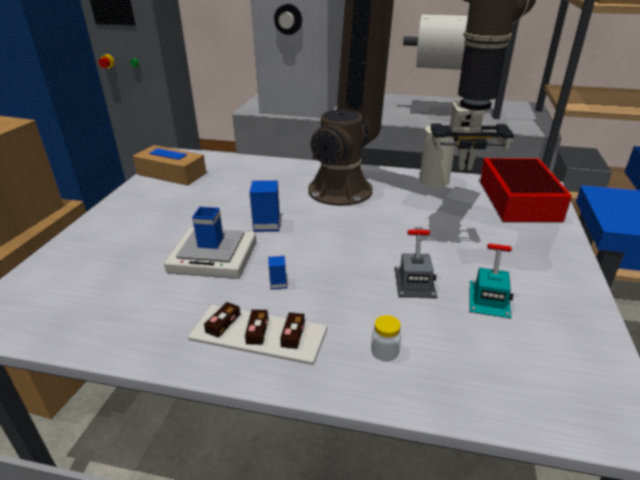

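The final scene shows the cup upright on the pan at (208,228), the lever back at rest at (418,233), and the bars and jar where they were. The robot touches nothing, so I hand in.

```bash
python3 -c "
from plant import *
print(close_job())"
```

```text
the job is handed in; nothing more can be done
None
```

The blue cup now stands mouth up in the middle of the scale pan. I then swung the red lever to its stop and let it spring back, and handed the job in after about 25.6 s.

**Turning the cup:** I picked the 100 mm cup at 45°, rolled it, and laid it on its side on clear table right of the scale. I regrasped it from the mouth side, rolled it again, and set it on the pan with light contact of about 8 N.

**Last checks:**

| Item | Measured | Reference |
|---|---|---|
| Cup centre | (0.494, −0.277) | pan centre (0.494, −0.277) |
| Cup rim height | 0.149 m, taken just after release | 0.150 m |
| Cup yaw | 5.1° | pan 5.2° |
| Lever when pushed | about 0.44 rad past upright, 21 N push | stop at 0.45 rad, about 2 N spring |
| Lever after release | crossbar front 28 mm to the −x side of the pivot | rest at 33 mm to its centre; the bar is 16 mm thick |
| Bars and jar | within about 1.5 mm of the start | start positions |

- **Harder contact:** laying the cup on its side briefly pressed it on the table with about 23–26 N. I eased off before releasing.
- **Lever view blocked:** one check of the lever from the top camera found nothing because the arm blocked the view. I used the scene camera instead.
- **Disagreements:** none of the final checks failed or disagreed.

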